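# Clamp a square post to its mounting board with U-bolts

### The job

Get the green square post mounted on the grey board. Turn the black knob of the sliding saddle bracket back (anticlockwise) all the way to loosen it, slide the bracket along its slots until its pointer is on the white line and turn the knob clockwise to the stop to tighten it again; then lay the post in the three saddles and push its end in under the hood, right up against the stop. Finally take the U-bolts from the rack and drop every one of them fully home over the post, one to a saddle, both legs down through the saddle's two holes; the bracket that was slid must get one, and if there are fewer U-bolts than saddles any one other saddle may stay without. The post, the bracket and the U-bolts must all still be in place at the end (the post may be knocked along the way), and the loose coils on the bench are to be left alone.

Things in the scene. Friction and masses are not known exactly. Their poses are not given: they have to be found in the camera images.
- post_mid (a point): centre of the green square post: a loose straight steel tube 30 x 30 mm and 360 mm long, 0.45 kg, lying on the bench at the start, close to the board on its robot side. Its long axis is y; all four sides and both ends are alike
- stop_face (a point): middle of the stop's face that the post's end must meet, 57 mm above the bench: the height of the post's centre line when it lies in the saddles. y points from the stop along the post's place, through all three saddles; x across it; z up. With the post home its centre is 180 mm along y from here, 0 in x and z
- board: fixed grey steel board, 12 mm thick, origin under the post's line; axes as the stop's: -72 to +110 mm in x, -215 to +195 in y (stop face at -200). A hood covers the stop: walls 42 mm apart, roof underside 78 mm and top 84 mm above the bench, mouth 30 mm from the stop face. Between the fixed saddles 106 mm is clear down to the board for holding the post
- saddle_a_seat (a point): middle of the seat (flat top) of the fixed saddle bracket nearest the stop, 42 mm above the bench, 85 mm from the stop face. x across the post, y along it away from the stop, z up. Bracket 44 mm long (y), 73 mm wide (x). Two square holes 13 x 13 mm for U-bolt legs lie 24 mm either side along x. Cheeks 14 mm high flank the post, 35 mm apart. Home, a U-bolt's centre is about 11 mm above this point
- saddle_b_seat (a point): the same for the second fixed saddle bracket, 235 mm from the stop face; size, holes and axes as saddle_a_seat
- slide_seat (a point): the same for the sliding saddle bracket, the farthest from the stop; size, holes and axes as saddle_a_seat. It moves along y with the slide joint
- slide (a joint): travel of the sliding saddle bracket along its slots, in m: 0 to 0.075, growing towards the stop (along -y of the seats). It starts near 0. Stiff: it takes about 5 N to move and stays where it is left. It can be dragged by its knob
- knob (a joint): turn of the black clamp knob in rad: 0 (fully loose) to 1.3 (the tight stop), growing clockwise seen from above. It starts tight, between 1.1 and 1.3. Turns with about 0.1 N m and stays where it is left. At 0 the bar grip points across the post (along x of the seats)
- knob_grip (a point): on the clamp knob's axis, 80 mm to the +x side of the sliding seat, 54 mm above the bench, 7 mm below the top of its bar grip. The bar is 42 mm long, 14 mm thick, 32 mm high, on a 44 mm disc, and lies along this point's x, which turns with the knob. The knob moves with the bracket
- pointer (a point): tip of the sliding bracket's small steel pointer, on its foot, 61 mm to the -x side of the seat, in line with the middle of the bracket's length and its bolt, at the board's top. y along the post, away from the stop
- mark_line (a point): middle of the white line on the board where the pointer must stop: 10 mm long across the post, 3 mm wide; y along the post, away from the stop, so the pointer is right when its y here is 0. Its middle lies 5.5 mm further out than the pointer's tip
- ubolt1_mid (a point): steel U-bolt, 9 mm round rod: two legs 48 mm apart (centres) joined by an arched bow; 76 mm high, 57 mm wide. Point: its centre, 37 mm above the leg ends. z: from legs to bow; y: leg to leg; x: square to the U's plane. Its flat-forged crown, 24 x 10 x 12 mm (y, x, z), is centred 33 mm above this point: grip there, closing along x. Starts astride the rack's bar, legs down, 8 mm of air under the crown. May be absent
- ubolt2_mid (a point): steel U-bolt, 9 mm round rod: two legs 48 mm apart (centres) joined by an arched bow; 76 mm high, 57 mm wide. Point: its centre, 37 mm above the leg ends. z: from legs to bow; y: leg to leg; x: square to the U's plane. Its flat-forged crown, 24 x 10 x 12 mm (y, x, z), is centred 33 mm above this point: grip there, closing along x. Starts astride the rack's bar, legs down, 8 mm of air under the crown. May be absent
- ubolt3_mid (a point): steel U-bolt, 9 mm round rod: two legs 48 mm apart (centres) joined by an arched bow; 76 mm high, 57 mm wide. Point: its centre, 37 mm above the leg ends. z: from legs to bow; y: leg to leg; x: square to the U's plane. Its flat-forged crown, 24 x 10 x 12 mm (y, x, z), is centred 33 mm above this point: grip there, closing along x. Starts astride the rack's bar, legs down, 8 mm of air under the crown. May be absent
- rack: fixed stock rack left or right of the board: a wooden base 240 x 90 mm, 8 mm thick, carrying a square bar 30 x 30 mm, 220 mm long, along its x, whose top is 75 mm above the bench. Origin under its middle on the bench. The U-bolts sit astride the bar about 60 mm apart
- drawer: fixed grey steel drawer full of coils on the other side, 240 x 90 mm and 70 mm high, origin under its middle. Not part of the work
- coil_a: loose black solenoid coil, 32 x 46 x 36 mm high (52 mm with its plug), origin under its middle. Leave it alone
- coil_b: loose black solenoid coil like the other. Leave it alone
Not all that is in view belongs to the job. What is shaped like the part that bears ubolt2_mid but brown is not meant.

How it is judged (in metres and radians):
On the way, in this order (a step that is already met when the one before it is completed fails the run):
1. the knob is loosened (turned back below 0.25 rad) (value of joint knob below 0.25 rad), for 0.2 s.
2. with the knob still loose, the sliding bracket's pointer is on the white line (within 5 mm) (y of pointer in the frame of mark_line between -0.005 and 0.005 m and value of joint knob below 0.25 rad), for 0.2 s.
3. with the pointer on the line, the knob is turned to its stop (past 1.15 rad) (y of pointer in the frame of mark_line between -0.005 and 0.005 m and value of joint knob above 1.15 rad), for 0.2 s.
4. the post lies in the saddles with its end under the hood and against the stop (within 7 mm) (x of post_mid in the frame of stop_face between -0.006 and 0.006 m and y of post_mid in the frame of stop_face between 0.17 and 0.187 m and z of post_mid in the frame of stop_face between -0.005 and 0.005 m and angle between the y axis of post_mid and the y axis of stop_face, either way round below 0.05 rad), for 0.2 s.
At the end, for the whole second after the job is handed in: Pointer within 5 mm of the line, knob past 1.15 rad, post in the saddles (6 mm sideways, 5 mm up), end within 7 mm of the stop; every U-bolt at a saddle (within 10 mm, leaning under 0.35 rad) and fully down (centre 4 to 19 mm over the seat), one at the sliding bracket; all at rest (all of step 3 and all of step 4 and ((horizontal distance between ubolt1_mid and slide_seat below 0.01 m and z of ubolt1_mid in the frame of slide_seat between 0.004 and 0.019 m and angle between the z axis of ubolt1_mid and the z axis of slide_seat, either way round below 0.35 rad) or (horizontal distance between ubolt1_mid and saddle_a_seat below 0.01 m and z of ubolt1_mid in the frame of saddle_a_seat between 0.004 and 0.019 m and angle between the z axis of ubolt1_mid and the z axis of saddle_a_seat, either way round below 0.35 rad) or (horizontal distance between ubolt1_mid and saddle_b_seat below 0.01 m and z of ubolt1_mid in the frame of saddle_b_seat between 0.004 and 0.019 m and angle between the z axis of ubolt1_mid and the z axis of saddle_b_seat, either way round below 0.35 rad)) and ((horizontal distance between ubolt2_mid and slide_seat below 0.01 m and z of ubolt2_mid in the frame of slide_seat between 0.004 and 0.019 m and angle between the z axis of ubolt2_mid and the z axis of slide_seat, either way round below 0.35 rad) or (horizontal distance between ubolt2_mid and saddle_a_seat below 0.01 m and z of ubolt2_mid in the frame of saddle_a_seat between 0.004 and 0.019 m and angle between the z axis of ubolt2_mid and the z axis of saddle_a_seat, either way round below 0.35 rad) or (horizontal distance between ubolt2_mid and saddle_b_seat below 0.01 m and z of ubolt2_mid in the frame of saddle_b_seat between 0.004 and 0.019 m and angle between the z axis of ubolt2_mid and the z axis of saddle_b_seat, either way round below 0.35 rad)) and ((horizontal distance between ubolt3_mid and slide_seat below 0.01 m and z of ubolt3_mid in the frame of slide_seat between 0.004 and 0.019 m and angle between the z axis of ubolt3_mid and the z axis of slide_seat, either way round below 0.35 rad) or (horizontal distance between ubolt3_mid and saddle_a_seat below 0.01 m and z of ubolt3_mid in the frame of saddle_a_seat between 0.004 and 0.019 m and angle between the z axis of ubolt3_mid and the z axis of saddle_a_seat, either way round below 0.35 rad) or (horizontal distance between ubolt3_mid and saddle_b_seat below 0.01 m and z of ubolt3_mid in the frame of saddle_b_seat between 0.004 and 0.019 m and angle between the z axis of ubolt3_mid and the z axis of saddle_b_seat, either way round below 0.35 rad)) and ((horizontal distance between ubolt1_mid and slide_seat below 0.01 m and z of ubolt1_mid in the frame of slide_seat between 0.004 and 0.019 m and angle between the z axis of ubolt1_mid and the z axis of slide_seat, either way round below 0.35 rad) or (horizontal distance between ubolt2_mid and slide_seat below 0.01 m and z of ubolt2_mid in the frame of slide_seat between 0.004 and 0.019 m and angle between the z axis of ubolt2_mid and the z axis of slide_seat, either way round below 0.35 rad) or (horizontal distance between ubolt3_mid and slide_seat below 0.01 m and z of ubolt3_mid in the frame of slide_seat between 0.004 and 0.019 m and angle between the z axis of ubolt3_mid and the z axis of slide_seat, either way round below 0.35 rad)) and linear speed of each of post, ubolt1, ubolt2, ubolt3 below 0.03 m/s); the robot touches nothing.
It fails at once if a loose coil is pushed more than 3 cm (distance of any of coil_a, coil_b from where it was at the start of the episode above 0.03 m).
Of ubolt1, ubolt2, ubolt3 only 2 to 3 are there at a start; the rules pass over those that are not, and their reading is None.
At some moment in a run one of post may be knocked a few centimetres aside while the robot is not near it.
It also fails if it takes over 210 s, if anything falls off the work surface, if the arm or the gripper's body presses on something with over 40 N, if the wrist force passes 120 N, or if a joint passes its speed limit or range.

### The arm

A 6-joint arm with a two-finger parallel gripper is mounted at the origin on the work surface. World frame = base frame: x ahead of the robot, y to its left, z up, the work surface at z = 0. Lengths are in mm, angles in rad, forces in N, time in s.
With the tool pointing down it reaches from about 350 to 975 mm from the base axis. Payload 7.1 kg.
Tool frame: the origin (TCP) lies at the very end of the fingers, on their centre line; the grasp point (between the pads) lies 19 mm behind it (ctrl.grasp_offset is the distance from the TCP to the grasp point, in mm); z points along the fingers, y is the line along which they close (so a half turn about z gives the same grasp; the last joint's range is limited). The gripper opens to 88 mm and grips with 3 to 60 N. Pads are 20 mm wide; open, the fingers measure 115 mm over their backs; the gripper's body (75 mm by 178 mm) begins 61 mm behind the grasp point.
Start: joints at [-1.301, 0.423, 1.63, -0, 1.089, -0.019], TCP at [178.019, -599.094, 222.675] pointing down, gripper open.
Joint ranges: [-3, 3], [-0.9, 2.11], [0.09, 2.58], [-1.31, 4.45], [0.11, 2.69], [-2.54, 2.54]. Speed limits (rad/s): [2.39, 2.39, 3.01, 3.14, 3.14, 3.14].

### API

Orientations are given as a rotation vector (axis times angle).
In Python, from workcell import ctrl, viewer, ticket, models gives the robot as it stands.
- The arm moves only by the tool play_rows, never from a script. Its arguments are lists of equal length, an entry for each row: "dp": the shift along the world's x, y, z in mm, a list of three; "yaw": the turn about the world's z in degrees. In form: {"dp": [[tx, ty, tz], ...], "yaw": [yaw, ...]}. A call has 1 to 8 rows; each row shifts and turns the commanded pose from where the row before left it; what a row does not reach is not made up. A row lasts 1/12 s, in which the tool goes at most 41.7 mm and 7.16 degrees, less where a joint would pass 70% of its speed; a pose out of reach is approached as far as the arm can. A call is refused whole if a number of a shift passes 41.7 or a number of a turn 7.16, either way. A call with a gripper value outside its range is refused whole. "gripper" is the closure, from 0 (fully open) to 1 (shut), set as the call begins (left out, the last holds). The fingers move at their own pace and stop on an object; the grip force is fixed at half the most. Time passes only in rows, so rows that do not move let the fingers close. It gives the time, the measured TCP pose, the force, the opening and the grip force at its end, in the units of the state.
- ctrl.get_obs(): the state, without advancing time (a new reading comes with each control period).
- viewer.get_image(name): name is "scene" or "top" or "wrist"; returns a dict with "pixels" (420x560x3 uint8, red, green, blue), "range_z" (420x560 float32, mm along the optical axis (not along the pixel's ray), 0 where there is no reading), "fx", "fy", "cx", "cy" (pixels), "T" (4x4, takes a point from camera to world coordinates); the wrist camera has in their place "hand_eye" (4x4, takes a point from camera to tool coordinates, whose origin is the TCP and whose axes are the flange's). Camera axes: x right, y up, looking along -z (the intrinsics and any distortion apply to the point x, -y, -z); pixel columns grow to the right and rows downward; lengths in mm; the calibration is good to about 2 mm. A picture is of the moment at which its call begins: read the wrist's pose just before it.
- ticket.close_job(): hands the job in; it is judged then, once.
Trained networks look in a picture, given as the dict that the camera call returned (one of the last four; its "shot" number tells which), for a name from the list of things; names that differ only in an ending like _2 or _b are one class to them, and where a whole thing is asked for, a point or a joint stands for the part that bears it (a point fixed in the world has none). Each returns a list of dicts, best first, with "conf" (0 to 1); they miss things now and then, are a little off and sometimes report something else, mostly with a low value. They report only what shows in the picture. A call takes as long as a camera call. They do not tell look-alikes from the thing itself.
- models.look_for(picture, name): "bbox" ([centre column, centre row, width, height] in pixels, round what is visible of it).
- models.landmark_of(picture, name): "location" ([column, row] in pixels: a listed point, or the origin of a listed thing).
The state is a dict: "t": time; "qpos": joint angles; "qvel": joint speeds; "joint_torque": joint torques, N m; "ee_pos": TCP position; "orientation": TCP orientation; "ft_force": force on the tool from outside, world axes, zero at the start; "moment": the same for the moment, N m; "width": finger opening in mm; "grasp_force": force on a finger pad.
Only numpy, scipy, OpenCV 4.12 (cv2) and the standard library are available. Lean on these libraries where they do the work, as an engineer would, in place of code of your own. Each camera call takes 0.05 s, during which the arm holds its last target. There are 200 camera calls.

## Working session

There is one attempt and no reset: what is moved stays moved. The work goes in short steps, Python scripts to look and compute and a tool call to move; the robot and the scene stay as the last step left them, time stands still between calls to the robot, and variables do not carry over. Pictures are saved under pics/ and viewed, at most 14 in all, crops included, and the job is handed in when it is done.

Besides the shell and the picture viewer there is one more tool, called by a JSON object that holds its "method" and its "body", one argument or row to a line. play_rows: Moves the arm, as the interface text tells. Its arguments: {"type":"object","properties":{"dp":{"type":"array"},"yaw":{"type":"array"},"gripper":{"type":"number"}},"required":["dp","yaw"]}

```bash
ls; mkdir -p pics
cat > h.py <<'E'
import numpy as np, cv2
from scipy.spatial.transform import Rotation as R
from workcell import ctrl, viewer, ticket, models
def shot(name):
    o=ctrl.get_obs(); p=viewer.get_image(name)
    if name=="wrist":
        T=np.eye(4); T[:3,:3]=R.from_rotvec(o["orientation"]).as_matrix(); T[:3,3]=o["ee_pos"]
        p["Tw"]=T@np.array(p["hand_eye"])
    else: p["Tw"]=np.array(p["T"])
    return p
def ray(p,u,v):
    d=np.array([(u-p["cx"])/p["fx"],-(v-p["cy"])/p["fy"],-1.0])
    return p["Tw"][:3,3],p["Tw"][:3,:3]@d
def at_z(p,u,v,z):
    o,d=ray(p,u,v); return o+d*(z-o[2])/d[2]
def depth(p,u,v):
    o,d=ray(p,u,v); r=p["range_z"][int(round(v)),int(round(u))]; return o+d*r
def proj(p,w):
    c=np.linalg.inv(p["Tw"])@np.append(w,1); return np.array([p["cx"]+p["fx"]*c[0]/-c[2],p["cy"]-p["fy"]*c[1]/-c[2]])
def save(p,f): cv2.imwrite("pics/"+f,p["pixels"][:,:,::-1])
E
python3 - <<'E'
from h import *
for n in("top","scene"):
    p=shot(n); save(p,n+"0.png"); print(n,[k for k in p], p["Tw"].round(2).tolist(),p["fx"],p["cx"],p["cy"])
    Z=dict(post_mid=15,stop_face=57,saddle_a_seat=42,saddle_b_seat=42,slide_seat=42,knob_grip=54,pointer=12,mark_line=12,ubolt1_mid=None,rack=0,drawer=0,coil_a=0,board=0)
    for k,z in Z.items():
        for r in models.landmark_of(p,k)[:4]:
            u,v=r["location"]; print(k,round(r["conf"],2),np.round([u,v]),at_z(p,u,v,67 if z is None else z).round(1),depth(p,u,v).round(1))
E
```

```text
pics
top ['pixels', 'range_z', 'fx', 'fy', 'cx', 'cy', 'T', 'shot', 'Tw'] [[-0.03, 1.0, -0.09, 435.65], [-1.0, -0.03, -0.01, -75.16], [-0.01, 0.09, 1.0, 1366.39], [0.0, 0.0, 0.0, 1.0]] 485.54958374159105 284.586784215069 216.87995608884043
post_mid 0.95 [284. 248.] [466.8 -59.4  15. ] [466.4 -59.6  30.6]
post_mid 0.54 [386. 241.] [ 477.7 -343.8   15. ] [ 475.4 -329.    89.7]
post_mid 0.42 [393. 263.] [ 416.4 -361.4   15. ] [ 417.4 -345.9   88.3]
stop_face 0.57 [336. 194.] [ 607.8 -205.7   57. ] [ 604.3 -203.1   82.9]
saddle_a_seat 0.56 [303. 196.] [ 608.  -117.1   42. ] [ 608.2 -117.1   40.3]
saddle_b_seat 0.58 [249. 204.] [588.3  31.9  42. ] [588.3  31.9  42. ]
slide_seat 0.79 [208. 211.] [573.7 144.9  42. ] [573.2 144.1  46.6]
slide_seat 0.35 [204. 178.] [665.7 155.4  42. ] [667.6 157.4  30.7]
knob_grip 0.64 [205. 181.] [656.2 149.   54. ] [654.  146.7  67.5]
pointer 0.78 [212. 235.] [510.  140.8  12. ] [509.8 140.1  15.9]
ubolt1_mid 0.61 [394. 262.] [ 420.5 -353.5   67. ] [ 420.8 -348.    92.7]
rack 0.96 [384. 243.] [ 474.4 -341.9    0. ] [ 473.9 -338.7   16.1]
drawer 0.95 [138. 2
[... 1040 characters left out ...]
] [ 606.7 -117.8   43.3]
knob_grip 0.54 [266. 252.] [ 608.6 -122.2   54. ] [ 596.5 -115.5   41.7]
knob_grip 0.51 [370. 224.] [653.1 150.8  54. ] [657.4 146.3  58.7]
pointer 0.7 [332. 209.] [504.6 147.4  12. ] [503.7 148.2  11.1]
ubolt1_mid 0.57 [144. 243.] [ 445.9 -355.5   67. ] [ 453.  -356.7   72.7]
rack 0.92 [161. 272.] [ 485.4 -339.1    0. ] [ 546.5 -350.4   56.6]
drawer 0.57 [387. 193.] [513.9 347.    0. ] [557.3 299.   41.8]
coil_a 0.92 [223. 326.] [ 707.5 -281.3    0. ] [ 718.4 -285.3   14.1]
coil_a 0.52 [417. 236.] [706.  274.8   0. ] [710.7 268.4   6.1]
board 0.69 [306. 246.] [586.4   6.3   0. ] [597.1  -1.4  11.3]
board 0.63 [156. 272.] [ 480.5 -348.5    0. ] [ 490.5 -350.1    9.1]
```

Run:
```python
import cv2
a=cv2.imread("pics/top0.png")[130:310,100:440]; cv2.imwrite("pics/top0c.png",cv2.resize(a,None,fx=2.35,fy=2.35,interpolation=cv2.INTER_CUBIC))
```

```text
(no output)
```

View pics/top0c.png

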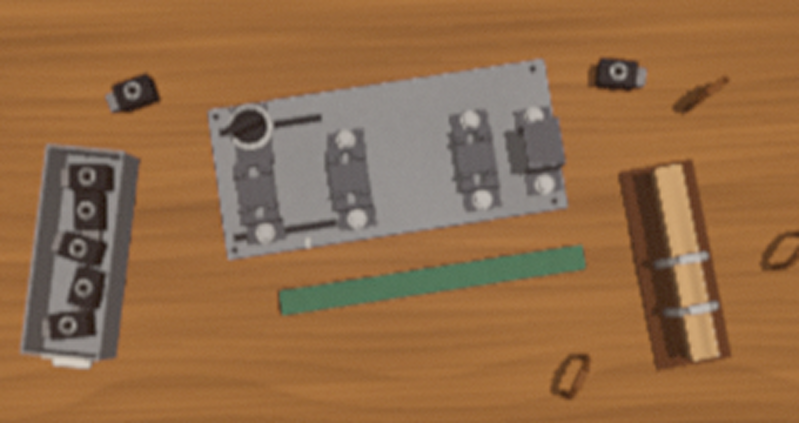

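View pics/scene0.png

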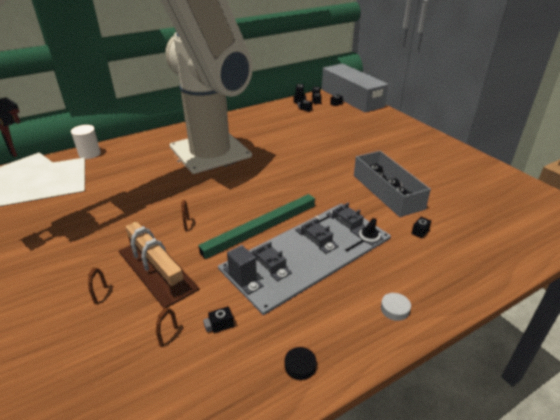

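Run:
```python
from h import *
o=ctrl.get_obs(); print(R.from_rotvec(o["orientation"]).as_matrix().round(3).tolist())
p=shot("wrist"); print(np.array(p["hand_eye"]).round(3).tolist(),p["fx"],p["cx"],p["cy"])
```

```text
[[0.959, 0.285, -0.0], [0.285, -0.959, -0.0], [-0.0, 0.0, -1.0]]
[[-0.0, 0.963, 0.27, 73.804], [1.0, 0.0, -0.001, -0.496], [-0.001, 0.27, -0.963, -162.015], [0.0, 0.0, 0.0, 1.0]] 340.46230422217644 276.8006072727298 212.07020040742498
```

{"method": "play_rows", "body": {
  "dp": [
    [20, 34, 8],
    [20, 34, 8],
    [20, 34, 8],
    [20, 34, 8],
    [20, 34, 8],
    [20, 34, 8],
    [20, 34, 8],
    [20, 34, 8]
  ],
  "yaw": [0, 0, 0, 0, 0, 0, 0, 0]
}}

```text
t: 2.12
ee_pos: [338.5, -325.4, 287.2]
orientation: [3.109, 0.451, 0.001]
ft_force: [1.5, -0.7, -0.3]
width: 88.0
grasp_force: 0.0
```

{"method": "play_rows", "body": {
  "dp": [
    [20, 34, 6],
    [20, 34, 6],
    [20, 34, 6],
    [20, 34, 6],
    [20, 34, 6],
    [20, 34, 6],
    [20, 34, 6],
    [20, 34, 6]
  ],
  "yaw": [0, 0, 0, 0, 0, 0, 0, 0]
}}

```text
t: 2.78
ee_pos: [498.6, -53.1, 335.3]
orientation: [3.109, 0.452, 0.001]
ft_force: [0.1, -0.4, -0.3]
width: 87.8
grasp_force: 0.0
```

{"method": "play_rows", "body": {
  "dp": [
    [10, 30, 0],
    [10, 30, 0],
    [0, 30, 0],
    [0, 0, 0]
  ],
  "yaw": [-7, -2, 0, 0]
}}

```text
t: 3.12
ee_pos: [518.2, 39.0, 334.6]
orientation: [-3.133, -0.212, -0.0]
ft_force: [-0.2, 0.4, -0.2]
width: 87.6
grasp_force: 0.0
```

```bash
cat > meas.py <<'E'
from h import *
import sys
p=shot("wrist"); save(p,sys.argv[1])
Z=dict(post_mid=15,stop_face=57,saddle_a_seat=42,saddle_b_seat=42,slide_seat=42,knob_grip=54,pointer=12,mark_line=12,ubolt1_mid=79-12-0)
for k in sys.argv[2:] or Z:
    for r in models.landmark_of(p,k)[:3]:
        u,v=r["location"]; print(k,round(r["conf"],2),np.round([u,v]),at_z(p,u,v,Z[k]).round(1))
E
python3 meas.py w1.png
```

```text
post_mid 0.84 [339. 214.] [467.8 -59.3  15. ]
stop_face 0.93 [476. 121.] [ 619.9 -196.9   57. ]
stop_face 0.56 [200.  51.] [652.9 150.2  57. ]
saddle_a_seat 0.9 [403. 123.] [ 605.9 -112.9   42. ]
saddle_b_seat 0.93 [289. 126.] [582.5  32.1  42. ]
slide_seat 0.95 [204. 116.] [579.1 141.8  42. ]
pointer 0.77 [210. 165.] [513.  135.7  12. ]
pointer 0.3 [404. 125.] [ 603.7 -125.4   12. ]
ubolt1_mid 0.64 [540. 279.] [ 426.5 -341.5   67. ]
ubolt1_mid 0.41 [478. 123.] [ 617. -195.   67.]
ubolt1_mid 0.36 [523. 232.] [ 489.4 -294.8   67. ]
```

View pics/w1.png

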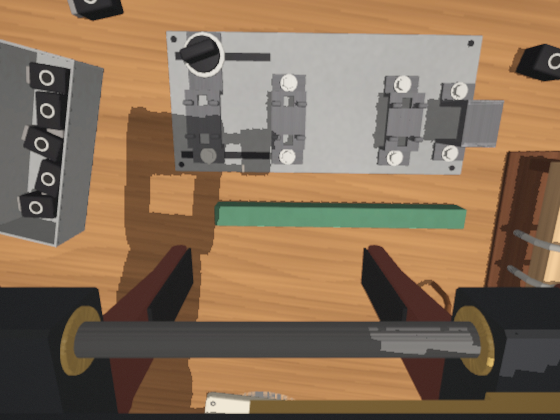

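```bash
cat >> h.py <<'E'
def fit(L,W):
    L=np.array(L,float);W=np.array(W,float)[:,:2]
    lc,wc=L.mean(0),W.mean(0);a=L-lc;b=W-wc
    th=np.arctan2((a[:,0]*b[:,1]-a[:,1]*b[:,0]).sum(),(a*b).sum())
    M=np.array([[np.cos(th),-np.sin(th)],[np.sin(th),np.cos(th)]]); t=wc-M@lc
    return th,M,t,(L@M.T+t-W)
E
python3 - <<'E'
from h import *
p=shot("wrist")
px=[(168,32),(480,38),(173.5,170.5),(461.5,174.5)]
W=[at_z(p,u,v,12) for u,v in px]; L=[(110,195),(110,-215),(-72,195),(-72,-215)]
px2=[(403,123),(289,124)]
W+= [at_z(p,u,v,42) for u,v in px2]; L+=[(0,-115),(0,35)]
th,M,t,res=fit(L,W); print("wrist",np.degrees(th),t,res.round(1).tolist())
for k,(u,v) in dict(knobdisc=(205,55)).items(): print(k,(M.T@(at_z(p,u,v,30)[:2]-t)).round(1))
q=shot("top")
s=lambda x,y:(100+x/2.35,130+y/2.35)
W=[at_z(q,*s(*c),12) for c in [(209,110),(543,60),(229,259),(567,208)]]
th2,M2,t2,res=fit(L[:4],W); print("top",np.degrees(th2),t2,res.round(1).tolist())
for k,c in dict(line=(308,243)).items():
    w=at_z(q,*s(*c),12);print(k,w,(M2.T@(w[:2]-t2)).round(1))
# white line search in top image near
import cv2
# rectified board view from both
for n,pp,MM,tt in(("top",q,M2,t2),("wrist",p,M,t)):
    src=np.float32([proj(pp,np.append(MM@np.array(l)+tt,12)) for l in [(-100,210),(-40,210),(-40,60),(-100,60)]])
    H=cv2.getPerspectiveTransform(src,np.float32([(0,240),(0,0),(600,0),(600,240)]))
    cv2.imwrite(f"pics/rect_{n}.png",cv2.warpPerspective(pp["pixels"][:,:,::-1],H,(600,240)))
a=np.vstack([cv2.imread("pics/rect_top.png"),cv2.imread("pics/rect_wrist.png")]);cv2.imwrite("pics/rect.png",a)
E
```

```text
wrist 6.628228236473433 [590.59650717  -6.25255427] [[0.3, 3.7], [2.2, -3.1], [-1.9, -1.5], [-2.5, 1.1], [-0.6, -1.6], [2.4, 1.4]]
knobdisc [ 79.8 141.3]
top 6.911982258974323 [589.97860737  -2.8791124 ] [[0.2, 1.9], [0.8, -1.8], [-0.7, 1.7], [-0.4, -1.8]]
line [512.01038026  85.96344362  12.        ] [-66.7  97.6]
```

View pics/rect.png

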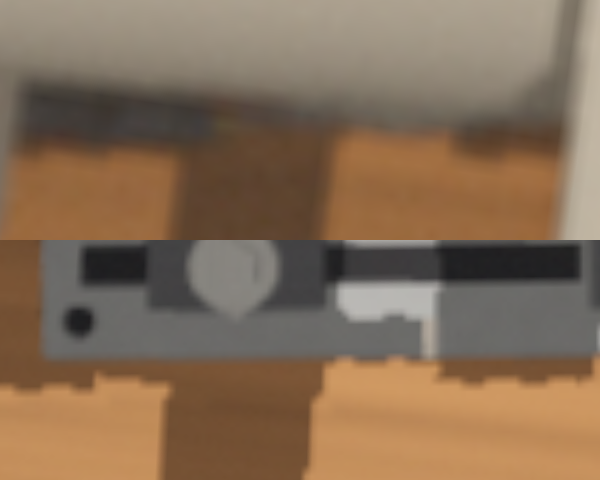

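{"method": "play_rows", "body": {
  "dp": [
    [16, 18, -24],
    [16, 18, -24],
    [16, 18, -24],
    [16, 18, -24],
    [16, 18, -24],
    [0, 0, 0],
    [0, 0, 0]
  ],
  "yaw": [-1, 0, 0, 0, 0, 0, 0]
}}

```text
t: 4.3
ee_pos: [597.4, 125.2, 212.8]
orientation: [3.136, 0.181, -0.006]
ft_force: [-0.4, -0.0, 0.7]
width: 87.8
grasp_force: 0.0
```

```bash
python3 meas.py w2.png slide_seat saddle_b_seat knob_grip pointer mark_line
```

```text
slide_seat 0.69 [258. 207.] [580.1 143.   42. ]
saddle_b_seat 0.78 [366. 215.] [585.1  32.8  42. ]
saddle_b_seat 0.56 [514. 211.] [ 606.5 -115.7   42. ]
saddle_b_seat 0.38 [300. 260.] [527.5  92.4  42. ]
knob_grip 0.73 [256. 130.] [656.5 151.7  54. ]
pointer 0.94 [256. 257.] [513.2 139.3  12. ]
mark_line 0.35 [298. 261.] [512.9  90.5  12. ]
```

View pics/w2.png

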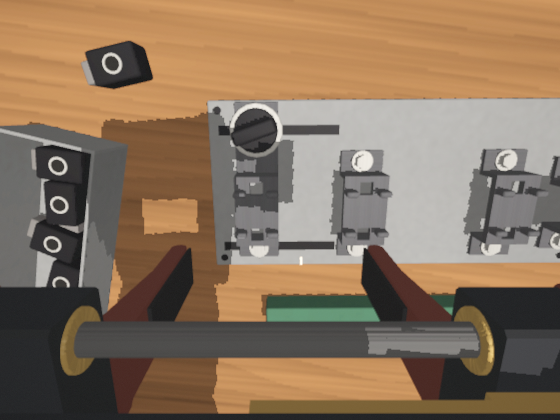

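```bash
cat > bar.py <<'E'
from h import *
def bar(p,c=(655,150),r=35,zl=50,zh=70):
    v,u=np.mgrid[0:420,0:560]; d=np.stack([(u-p["cx"])/p["fx"],-(v-p["cy"])/p["fy"],-np.ones_like(u,float)],-1)
    W=(d*p["range_z"][...,None])@p["Tw"][:3,:3].T+p["Tw"][:3,3]
    m=(np.hypot(W[...,0]-c[0],W[...,1]-c[1])<r)&(W[...,2]>zl)&(W[...,2]<zh)&(p["range_z"]>0)
    P=W[m]; (cx,cy),(w,h),a=cv2.minAreaRect(P[:,:2].astype(np.float32))
    e,V=np.linalg.eigh(np.cov(P[:,:2].T)); x=V[:,1]
    return P,(cx,cy,w,h,a),np.degrees(np.arctan2(x[1],x[0]))
if __name__=="__main__":
    p=shot("wrist"); P,q,a=bar(p); print(len(P),np.median(P,0).round(1),np.round(q,1),a.round(1),np.percentile(P[:,2],[5,50,95]))
    for z in(58,):
        P,q,a=bar(p,zl=z); print(len(P),np.median(P,0).round(1),np.round(q,1),a.round(1))
    print(ctrl.get_obs()["qpos"])
E
python3 bar.py
```

```text
699 [654.1 153.5  60.7] [653.8 153.7  14.1  41.8  26.3] 116.0 [58.63622275 60.72964414 62.0065593 ]
685 [654.1 153.4  60.7] [653.9 153.6  13.9  41.2  26.2] 116.0
[ 1.85488421e-01  4.09202143e-01  1.66873799e+00 -5.73800193e-05
  1.06158216e+00  1.64276356e+00]
```

{"method": "play_rows", "body": {
  "dp": [
    [7, 3.5, -8],
    [7, 3.5, -8],
    [7, 3.5, -8],
    [7, 3.5, -8],
    [7, 3.5, -8],
    [7, 3.5, -8],
    [7, 3.5, -8],
    [7.5, 4, -8]
  ],
  "yaw": [6.84, 6.84, 6.84, 6.84, 6.84, 6.84, 6.84, 6.84],
  "gripper": 0.58
}}

```text
t: 5.32
ee_pos: [655.0, 153.2, 151.2]
orientation: [2.698, 1.608, 0.002]
ft_force: [-0.7, 0.6, -0.4]
width: 39.0
grasp_force: 0.0
```

{"method": "play_rows", "body": {
  "dp": [
    [0, 0, -5],
    [0, 0, -5],
    [0, 0, -5],
    [0, 0, -5],
    [0, 0, 0],
    [0, 0, 0],
    [0, 0, 0],
    [0, 0, 0]
  ],
  "yaw": [6.84, 6.84, 6.84, 6.84, 6.84, 6.84, 6.84, 6.84]
}}

```text
t: 5.98
ee_pos: [654.7, 153.1, 131.5]
orientation: [1.657, 2.668, 0.001]
ft_force: [-0.2, -0.4, -0.1]
width: 36.9
grasp_force: 0.0
```

{"method": "play_rows", "body": {
  "dp": [
    [0, 0, 0],
    [0, 0, 0]
  ],
  "yaw": [0, 0]
}}

```text
t: 6.15
ee_pos: [654.7, 153.1, 131.4]
orientation: [1.67, 2.66, 0.001]
ft_force: [-0.1, 0.1, -1.0]
width: 37.1
grasp_force: 0.0
```

{"method": "play_rows", "body": {
  "dp": [
    [-0.5, 0.5, -25],
    [0, 0, -25],
    [0, 0, -20],
    [0, 0, -15],
    [0, 0, -10],
    [0, 0, 0],
    [0, 0, 0]
  ],
  "yaw": [0, 0, 0, 0, 0, 0, 0]
}}

```text
t: 6.73
ee_pos: [654.2, 153.9, 35.7]
orientation: [-1.666, -2.663, 0.0]
ft_force: [-0.3, 0.3, 0.2]
width: 36.6
grasp_force: 0.0
```

{"method": "play_rows", "body": {
  "dp": [
    [0, 0, 0],
    [0, 0, 0],
    [0, 0, 0],
    [0, 0, 0],
    [0, 0, 0]
  ],
  "yaw": [0, 0, 0, 0, 0],
  "gripper": 1
}}

```text
t: 7.15
ee_pos: [654.1, 153.8, 36.6]
orientation: [1.665, 2.664, 0.0]
ft_force: [-2.8, -1.1, 5.6]
width: 13.7
grasp_force: 30.0
```

{"method": "play_rows", "body": {
  "dp": [
    [0, 0, 0],
    [0, 0, 0],
    [0, 0, 0],
    [0, 0, 0],
    [0, 0, 0],
    [0, 0, 0],
    [0, 0, 0],
    [0, 0, 0]
  ],
  "yaw": [5, 6, 6, 6, 6, 6, 6, 6]
}}

```text
t: 7.82
ee_pos: [653.8, 153.5, 36.6]
orientation: [-0.457, -3.108, 0.001]
ft_force: [-3.4, -3.2, 7.1]
width: 14.1
grasp_force: 30.0
```

{"method": "play_rows", "body": {
  "dp": [
    [0, 0, 0],
    [0, 0, 0],
    [0, 0, 0],
    [0, 0, 0],
    [0, 0, 0],
    [0, 0, 0],
    [0, 0, 0],
    [0, 0, 0]
  ],
  "yaw": [6, 6, 6, 5, 0, 0, 0, 0]
}}

```text
t: 8.48
ee_pos: [653.8, 153.3, 36.6]
orientation: [0.164, -3.137, 0.001]
ft_force: [-3.9, -3.8, 6.9]
width: 14.0
grasp_force: 30.0
```

{"method": "play_rows", "body": {
  "dp": [
    [0.6, -5, 0],
    [0.9, -7.5, 0],
    [0.9, -7.5, 0],
    [0.9, -7.5, 0],
    [0.9, -7.5, 0],
    [0.9, -7.5, 0],
    [0.5, -4.5, 0],
    [0, 0, 0]
  ],
  "yaw": [0, 0, 0, 0, 0, 0, 0, 0]
}}

```text
t: 9.15
ee_pos: [659.5, 106.9, 36.6]
orientation: [0.163, -3.137, -0.001]
ft_force: [-3.3, -0.5, 6.2]
width: 14.0
grasp_force: 30.0
```

{"method": "play_rows", "body": {
  "dp": [
    [0, 0, 0],
    [0, 0, 0],
    [0, 0, 0]
  ],
  "yaw": [0, 0, 0]
}}

```text
t: 9.4
ee_pos: [659.5, 106.9, 36.6]
orientation: [0.164, -3.137, -0.0]
ft_force: [-3.8, -0.3, 6.9]
width: 13.6
grasp_force: 30.0
```

{"method": "play_rows", "body": {
  "dp": [
    [0, 0, 0],
    [0, 0, 0],
    [0, 0, 15],
    [0, 0, 25],
    [0, 0, 25],
    [0, 0, 0],
    [0, 0, 0]
  ],
  "yaw": [0, 0, 0, 0, 0, 0, 0],
  "gripper": 0.58
}}

```text
t: 9.98
ee_pos: [661.1, 107.1, 103.2]
orientation: [-0.164, 3.133, 0.001]
ft_force: [-0.5, 0.0, -0.4]
width: 36.6
grasp_force: 0.0
```

```bash
python3 meas.py w3.png slide_seat pointer mark_line saddle_b_seat
```

```text
slide_seat 0.6 [276. 103.] [579.4  98.6  42. ]
pointer 0.6 [268.   8.] [520.2  87.   12. ]
saddle_b_seat 0.94 [170. 108.] [589.4  32.6  42. ]
```

View pics/w3.png

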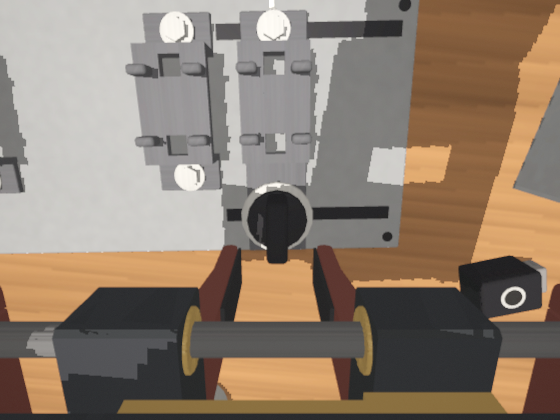

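{"method": "play_rows", "body": {
  "dp": [
    [-1, -1, -25],
    [0, 0, -25],
    [0, 0, -15],
    [0, 0, 0],
    [0, 0, 0]
  ],
  "yaw": [0, 0, 0, 0, 0]
}}

```text
t: 10.65
ee_pos: [657.9, 105.8, 34.3]
orientation: [0.164, -3.135, 0.0]
ft_force: [-0.1, 0.9, -0.2]
width: 36.9
grasp_force: 0.0
```

{"method": "play_rows", "body": {
  "dp": [
    [0, 0, 0],
    [0, 0, 0],
    [0, 0, 0],
    [0, 0, 0],
    [0, 0, 0],
    [0, 0, 0]
  ],
  "yaw": [0, 0, 0, 0, 0, 0],
  "gripper": 1
}}

```text
t: 11.15
ee_pos: [658.9, 106.2, 36.2]
orientation: [-0.164, 3.137, 0.0]
ft_force: [0.2, 1.6, 2.0]
width: 13.8
grasp_force: 30.0
```

{"method": "play_rows", "body": {
  "dp": [
    [0, 0, 0],
    [0, 0, 0],
    [0, 0, 0],
    [0, 0, 0],
    [0, 0, 0],
    [0, 0, 0],
    [0, 0, 0],
    [0, 0, 0]
  ],
  "yaw": [-5, -6, -6, -6, -6, -6, -6, -6]
}}

```text
t: 11.82
ee_pos: [659.2, 106.9, 36.3]
orientation: [1.108, 2.939, 0.003]
ft_force: [0.2, 4.8, 1.8]
width: 13.8
grasp_force: 30.0
```

{"method": "play_rows", "body": {
  "dp": [
    [0, 0, 0],
    [0, 0, 0],
    [0, 0, 0],
    [0, 0, 0],
    [0, 0, 0],
    [0, 0, 0],
    [0, 0, 0],
    [0, 0, 0]
  ],
  "yaw": [-6, -6, -6, -5, -3, 0, 0, 0]
}}

```text
t: 12.48
ee_pos: [659.6, 107.0, 36.3]
orientation: [1.734, 2.618, 0.004]
ft_force: [2.2, 4.0, 0.3]
width: 13.7
grasp_force: 30.0
```

{"method": "play_rows", "body": {
  "dp": [
    [0, 0, 0],
    [0, 0, 0],
    [0, 0, 15],
    [0, 0, 25],
    [0, 0, 25],
    [0, 0, 25],
    [0, 0, 25],
    [0, 0, 0]
  ],
  "yaw": [0, 0, 0, 0, 0, 0, 0, 0],
  "gripper": 0.58
}}

```text
t: 13.15
ee_pos: [661.8, 106.1, 157.3]
orientation: [1.731, 2.614, 0.009]
ft_force: [2.0, 0.3, 1.2]
width: 37.0
grasp_force: 0.0
```

{"method": "play_rows", "body": {
  "dp": [
    [-23, -20, 8],
    [-23, -20, 8],
    [-23, -20, 8],
    [-23, -20, 8],
    [-23, -20, 8],
    [-23, -20, 0],
    [-23, -20, 0],
    [-23, -20, 0]
  ],
  "yaw": [-2, -2, -2, -2, -2, -2, -2, -2],
  "gripper": 0.2
}}

```text
t: 13.82
ee_pos: [473.1, -55.0, 191.1]
orientation: [2.083, 2.351, -0.0]
ft_force: [-0.1, -1.4, 0.8]
width: 70.2
grasp_force: 0.0
```

{"method": "play_rows", "body": {
  "dp": [
    [0, 0, 0],
    [0, 0, 0]
  ],
  "yaw": [0, 0]
}}

```text
t: 13.98
ee_pos: [473.6, -55.0, 191.1]
orientation: [2.084, 2.35, 0.0]
ft_force: [0.4, -0.1, 0.1]
width: 70.3
grasp_force: 0.0
```

```bash
cat > cloud.py <<'E'
from h import *
def cloud(p):
    v,u=np.mgrid[0:420,0:560]; d=np.stack([(u-p["cx"])/p["fx"],-(v-p["cy"])/p["fy"],-np.ones_like(u,float)],-1)
    return (d*p["range_z"][...,None])@p["Tw"][:3,:3].T+p["Tw"][:3,3]
def green(p,zl=-99,zh=999):
    W=cloud(p); c=p["pixels"].astype(int); g=(c[...,1]>c[...,0]*1.3)&(c[...,1]>c[...,2]*1.05)&(c[...,1]>30)&(p["range_z"]>0)
    g&=(W[...,2]>zl)&(W[...,2]<zh)
    n,l,s,_=cv2.connectedComponentsWithStats(g.astype(np.uint8)); k=1+s[1:,4].argmax(); g=l==k
    P=W[g]; zt=np.percentile(P[:,2],90); T=P[abs(P[:,2]-zt)<6]
    (cx,cy),(w,h),a=cv2.minAreaRect(T[:,:2].astype(np.float32)); e,V=np.linalg.eigh(np.cov(T[:,:2].T)); x=V[:,1]
    return np.round([cx,cy,zt,min(w,h),max(w,h),np.degrees(np.arctan2(x[1],x[0]))],1)
E
python3 - <<'E'
from cloud import *
p=shot("wrist"); save(p,"w4.png"); print("green",green(p)); q=shot("top");print("green top",green(q,5,90))
from bar import bar
for s in (p,q):
  try: P,b,a=bar(s,(660,107)); print(np.round(b,1),a)
  except Exception as e: print(e)
for k,z in dict(pointer=12,mark_line=12,slide_seat=42).items():
    for r in models.landmark_of(p,k)[:2]: print(k,r["conf"],np.round(r["location"]),at_z(p,*r["location"],z).round(1))
E
```

```text
green [463.8 -41.7  31.   28.6 308.5  97. ]
green top [ 480.6 -189.    34.    24.5   94.6   98.6]
[658.6 105.4  15.8  41.8  22.8] 112.7515050620349
[659.4 104.6  14.9  40.4  21.6] 112.78814659362227
pointer 0.76 [344.  42.] [517.7  90.6  12. ]
pointer 0.61 [420. 118.] [602.8  33.9  12. ]
mark_line 0.42 [339.  46.] [513.9  87.   12. ]
slide_seat 0.67 [431.  34.] [583.8  99.3  42. ]
slide_seat 0.44 [336.  46.] [507.5  80.7  42. ]
```

View pics/w4.png

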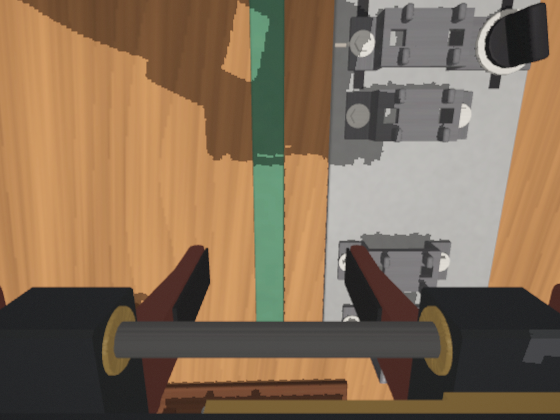

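{"method": "play_rows", "body": {
  "dp": [
    [30, -10, 15],
    [30, -10, 15],
    [30, -10, 15],
    [0, 0, 0],
    [0, 0, 0]
  ],
  "yaw": [0, 0, 0, 0, 0]
}}

```text
t: 14.65
ee_pos: [566.4, -84.0, 235.9]
orientation: [2.08, 2.353, 0.001]
ft_force: [-0.9, 0.8, -0.2]
width: 70.2
grasp_force: 0.0
```

Run:
```python
from cloud import *
p=shot("wrist"); save(p,"w5.png"); W=cloud(p); ok=p["range_z"]>0
th=np.radians(6.8); M=np.array([[np.cos(th),-np.sin(th)],[np.sin(th),np.cos(th)]]); t=np.array([590.3,-4.0])
B=(W[...,:2]-t)@M
for lo,hi,n in((46,62,"cheek"),(39,45,"seat")):
    m=ok&(W[...,2]>lo)&(W[...,2]<hi)&(abs(B[...,0])<45)&(abs(B[...,1])<160)
    for yc in(-115,35,100):
        k=m&(abs(B[...,1]-yc)<33); P=B[k]
        if len(P)>20: print(n,yc,len(P),"x",np.percentile(P[:,0],[1,25,50,75,99]).round(1),"y",np.percentile(P[:,1],[1,50,99]).round(1),"z",np.percentile(W[k][:,2],[5,50,95]).round(1))
m=ok&(W[...,2]>76)&(W[...,2]<90)&(abs(B[...,0])<45)&(B[...,1]<-140)&(B[...,1]>-230);P=B[m]
if len(P)>20: print("hood",len(P),np.percentile(P[:,0],[1,50,99]).round(1),np.percentile(P[:,1],[1,50,99]).round(1))
for k,z in dict(saddle_a_seat=42,slide_seat=42,stop_face=57,pointer=12,mark_line=12).items():
    for r in models.landmark_of(p,k)[:3]: w=at_z(p,*r["location"],z);print(k,round(r["conf"],2),np.round(r["location"]),w.round(1),((w[:2]-t)@M).round(1))
m=ok&(abs(W[...,2]-12)<4)&(abs(B[...,0])<150)&(abs(B[...,1])<230); mm=cv2.erode(m.astype(np.uint8),None)>0
P=B[m];print("board x",np.percentile(P[:,0],[.3,99.7]),"y",np.percentile(P[:,1],[.3,99.7]))
for y in range(-100,200,40):
    s=P[abs(P[:,1]-y)<6]; 
    if len(s): print(y,s[:,0].min().round(1),s[:,0].max().round(1))
```

```text
cheek -115 293 x [-20.6 -17.6  20.2  22.7  26. ] y [-133.2 -101.3  -89.8] z [48.5 55.4 56.9]
cheek 35 372 x [-21.2 -18.3  19.8  22.1  25.1] y [16.4 48.5 59.2] z [49.1 55.5 57. ]
cheek 100 229 x [-21.4 -18.8  19.6  22.2  25.3] y [78.4 83.4 89.5] z [47.4 55.4 57.1]
seat -115 2104 x [-33.6 -12.1   2.6  17.4  38.7] y [-133.4 -111.5  -89.9] z [40.9 42.1 43.4]
seat 35 2965 x [-34.1 -12.9   2.   16.7  38.2] y [16.2 38.7 59.8] z [40.8 42.1 43.4]
seat 100 1757 x [-34.2 -12.6   2.   16.4  38. ] y [ 78.4  89.  101.2] z [40.6 42.1 43.5]
hood 2015 [-23.9   2.7  29.2] [-208.8 -186.1 -166.6]
saddle_a_seat 0.57 [310. 224.] [ 607.8 -118.6   42. ] [   3.8 -115.9]
stop_face 0.8 [309. 297.] [ 617.4 -198.9   57. ] [   3.8 -196.7]
pointer 0.78 [252.  10.] [520.   88.8  12. ] [-58.8 100.5]
mark_line 0.43 [246.   7.] [514.1  91.2  12. ] [-64.3 103.5]
board x [-115.80069735  111.64676848] y [-204.93425228  108.12757835]
-100 -115.4 112.1
-60 -115.7 112.5
-20 -115.9 112.0
20 -116.0 112.3
60 -116.0 112.0
100 -116.2 55.4
```

View pics/w5.png

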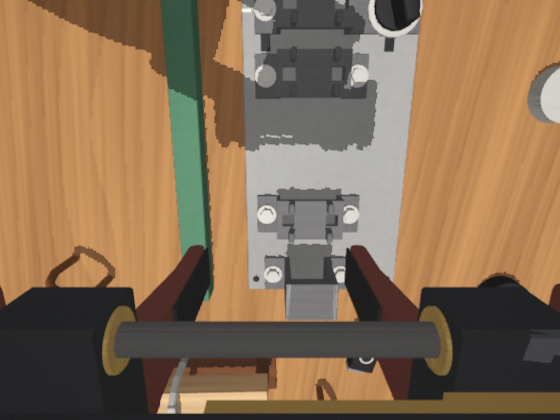

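Run:
```python
import cv2,numpy as np
f=lambda n,x,y:cv2.resize(cv2.imread(f"pics/{n}.png")[y:y+60,x:x+60],(390,390),interpolation=cv2.INTER_NEAREST)
cv2.imwrite("pics/cmp.png",np.hstack([f("w3",245,0),f("w4",325,15)]))
```

```text
(no output)
```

View pics/cmp.png

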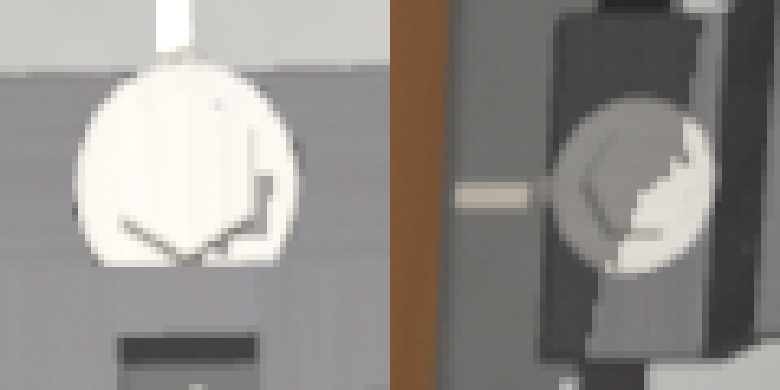

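{"method": "play_rows", "body": {
  "dp": [
    [-25, 0, -20],
    [-25, 0, -20],
    [-25, 0, -20],
    [-22.5, 0, -20],
    [0, 0, -40],
    [0, 0, -40],
    [0, 0, -20],
    [0, 0, 0]
  ],
  "yaw": [0, 0, 0, 0, 0, 0, 0, 0],
  "gripper": 0.4
}}

```text
t: 15.62
ee_pos: [463.5, -83.3, 52.2]
orientation: [-2.077, -2.348, 0.006]
ft_force: [-0.2, 0.1, -0.2]
width: 52.4
grasp_force: 0.0
```

Run:
```python
from cloud import *
p=shot("wrist"); print("green",green(p)); q=shot("top");print("green top",green(q,5,90)); print(ctrl.get_obs()["ee_pos"])
for pp in(p,q):
  for r in models.landmark_of(pp,"post_mid")[:1]: print(r["conf"],at_z(pp,*r["location"],15).round(1))
```

```text
green [463.5 -42.8  30.8  29.2 176.7  97. ]
green top [ 482.6 -206.6   34.5   24.1   58.    98.6]
[466.53474619 -83.90892631  55.57169042]
0.58 [466.1 -57.2  15. ]
```

{"method": "play_rows", "body": {
  "dp": [
    [0, 0, -20],
    [0, 0, -20],
    [0, 0, -12],
    [0, 0, 0],
    [0, 0, 0]
  ],
  "yaw": [0, 0, 0, 0, 0]
}}

```text
t: 16.23
ee_pos: [467.9, -84.2, 4.7]
orientation: [2.081, 2.352, 0.001]
ft_force: [0.3, 0.4, 0.9]
width: 52.8
grasp_force: 0.0
```

{"method": "play_rows", "body": {
  "dp": [
    [0, 0, 0],
    [0, 0, 0],
    [0, 0, 0],
    [0, 0, 0],
    [0, 0, 0]
  ],
  "yaw": [0, 0, 0, 0, 0],
  "gripper": 1
}}

```text
t: 16.65
ee_pos: [468.0, -84.2, 4.5]
orientation: [2.081, 2.351, 0.002]
ft_force: [-0.1, 1.1, 8.4]
width: 29.8
grasp_force: 30.0
```

{"method": "play_rows", "body": {
  "dp": [
    [0, 0, 10],
    [0, 0, 20],
    [0, 0, 20],
    [0, 0, 20],
    [0, 0, 20],
    [0, 0, 0],
    [0, 0, 0]
  ],
  "yaw": [0, 0, 0, 0, 0, 0, 0]
}}

```text
t: 17.23
ee_pos: [467.5, -84.2, 94.5]
orientation: [2.08, 2.351, 0.002]
ft_force: [-0.5, 0.7, -3.7]
width: 30.1
grasp_force: 30.0
```

Run:
```python
from cloud import *
q=shot("top");print("green top",green(q,50,190)); p=shot("wrist");print("green w",green(p)); save(q,"t2.png"); o=ctrl.get_obs();print(o["ee_pos"],o["orientation"],o["width"])
```

```text
green top [ 481.4 -205.   123.3   24.5   63.1   97.5]
green w [460.4 -35.4 119.8  29.9 131.4  97. ]
[466.30487055 -83.96844646  92.95233261] [-2.08110663e+00 -2.35190364e+00  1.09887381e-03] 29.93609910598884
```

View pics/t2.png

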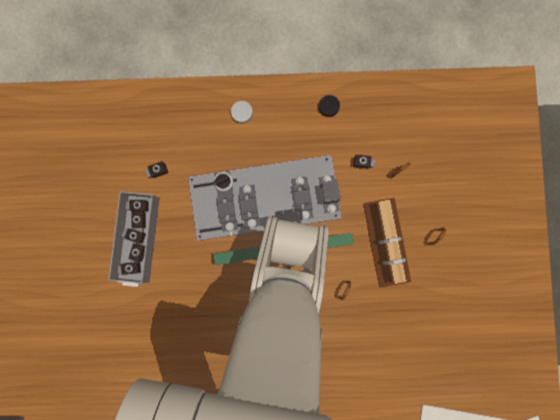

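```bash
cat > ends.py <<'E'
from cloud import *
def ends(q,ztop,box=250,c0=(466,-59)):
    W=cloud(q); c=q["pixels"].astype(int); g=(c[...,1]>c[...,0]*1.3)&(c[...,1]>c[...,2]*1.05)&(c[...,1]>30)&(abs(W[...,2]-ztop)<14)
    g&=np.hypot(W[...,0]-c0[0],W[...,1]-c0[1])<box
    P=W[g][:,:2]; d=np.array([-.1208,.9927]); s=P@d; n=P@np.array([.9927,.1208])
    return s.min(),s.max(),np.median(n),len(P),P[s.argmin()],P[s.argmax()]
if __name__=="__main__":
    import sys
    q=shot("top"); o=ctrl.get_obs()["ee_pos"]; r=ends(q,float(sys.argv[1])); d=np.array([-.1208,.9927])
    print(r,"len",r[1]-r[0],"mid s",(r[0]+r[1])/2,"tcp s",o[:2]@d,"stop s",np.array([592.1,-.6])@d-200)
E
python3 ends.py 121
```

```text
(np.float64(-292.56010230681835), np.float64(63.538995849613784), np.float64(451.88238268967837), 415, array([ 474.99562271, -236.91007463]), array([444.1395856 , 118.05284355])) len 356.09909815643215 mid s -114.51055322860228 tcp s -139.61020116090296 stop s -272.1213
```

{"method": "play_rows", "body": {
  "dp": [
    [0, 0, 10],
    [25, 15.3, 0],
    [25, 15.3, 0],
    [25, 15.3, 0],
    [25, 15.3, 0],
    [25.8, 15.3, 0],
    [0, 0, 0],
    [0, 0, 0]
  ],
  "yaw": [0, 0, 0, 0, 0, 0, 0, 0]
}}

```text
t: 18.05
ee_pos: [593.4, -6.8, 103.0]
orientation: [-2.079, -2.354, 0.001]
ft_force: [-0.5, -1.0, -2.9]
width: 29.4
grasp_force: 30.0
```

```bash
python3 ends.py 130
python3 - <<'E'
from cloud import *
p=shot("wrist");g=green(p);print("green w",g,"n",g[0]*.9927+g[1]*.1208); o=ctrl.get_obs();print(o["ee_pos"],o["orientation"])
W=cloud(p); m=(abs(W[...,2]-42)<3)&(abs((W[...,:2]-[592.1,-.6])@np.array([.9927,.1208]))<45); B=(W[m][:,:2]-[592.1,-.6])@np.array([[.9927,-.1208],[.1208,.9927]])
for yc in(35,97):
    P=B[abs(B[:,1]-yc)<26]; print(yc,len(P),np.percentile(P,[.5,99.5],axis=0).round(1) if len(P) else "")
E
```

```text
(np.float64(-232.82465528887832), np.float64(104.42462298472736), np.float64(585.9020819617481), 525, array([ 618.75345921, -159.24170184]), array([556.2698711 , 172.88407718])) len 337.2492782736057 mid s -64.20001615207548 tcp s -78.81840843699743 stop s -272.1213
green w [585.8  41.4 129.1  29.9 131.4  97. ] n 586.52478
[591.42349221  -7.71342244 102.85845505] [-2.08019184 -2.35143498  0.00299349]
35 2078 [[-36.3  13.4]
 [ 36.6  56.9]]
97 2632 [[-36.3  75.7]
 [ 36.4 119.6]]
```

{"method": "play_rows", "body": {
  "dp": [
    [1, 0, -15],
    [0, 0, -15],
    [0, 0, -10],
    [0, 0, -5],
    [0, 0, -5],
    [0, 0, -4],
    [0, 0, -1],
    [0, 0, 0]
  ],
  "yaw": [0, 0, 0, 0, 0, 0, 0, 0]
}}

```text
t: 18.82
ee_pos: [593.9, -7.7, 48.7]
orientation: [-2.082, -2.353, 0.0]
ft_force: [1.3, -0.5, -3.3]
width: 29.7
grasp_force: 30.0
```

```bash
python3 ends.py 73
python3 - <<'E'
from cloud import *
p=shot("wrist");g=green(p);print("green w",g,"n",g[0]*.9927+g[1]*.1208); o=ctrl.get_obs();print(o["ee_pos"],o["orientation"],o["ft_force"])
E
```

```text
(np.float64(-233.47924332631843), np.float64(103.32648979213243), np.float64(586.2167175057499), 477, array([ 602.09539262, -161.92819573]), array([558.03601379, 171.99278761])) len 336.80573311845086 mid s -65.076376767093 tcp s -79.34150552018546 stop s -272.1213
green w [587.8  41.2  75.1  29.9 131.2  97. ] n 588.4860199999999
[594.20604002  -7.60640038  49.09043916] [2.08157010e+00 2.35237858e+00 6.57770259e-04] [ 0.42093588  0.26608188 -3.37560803]
```

{"method": "play_rows", "body": {
  "dp": [
    [-0.5, 0, -2],
    [0.8, -7, 0],
    [0.8, -7, 0],
    [0.8, -7, 0],
    [0.8, -7, 0],
    [0.7, -5.5, 0],
    [0, 0, 0],
    [0, 0, 0]
  ],
  "yaw": [0, 0, 0, 0, 0, 0, 0, 0]
}}

```text
t: 19.58
ee_pos: [597.4, -41.7, 46.7]
orientation: [-2.083, -2.352, -0.0]
ft_force: [-0.3, 0.6, -2.8]
width: 29.8
grasp_force: 30.0
```

{"method": "play_rows", "body": {
  "dp": [
    [0.2, -2, 0],
    [0.2, -1.5, 0],
    [0.2, -1.5, 0],
    [0, 0, 0]
  ],
  "yaw": [0, 0, 0, 0]
}}

```text
t: 19.92
ee_pos: [597.8, -45.8, 46.6]
orientation: [-2.082, -2.352, -0.0]
ft_force: [0.4, 0.8, -2.6]
width: 29.7
grasp_force: 30.0
```

No contact yet; keep going in small steps.

{"method": "play_rows", "body": {
  "dp": [
    [0.1, -1, 0],
    [0.1, -1, 0],
    [0, 0, 0]
  ],
  "yaw": [0, 0, 0]
}}

```text
t: 20.17
ee_pos: [597.7, -45.9, 46.6]
orientation: [-2.08, -2.351, -0.002]
ft_force: [-0.7, 12.7, -1.5]
width: 29.8
grasp_force: 30.0
```

{"method": "play_rows", "body": {
  "dp": [
    [0.1, -1, 0],
    [0.1, -1, 0],
    [0, 0, 0]
  ],
  "yaw": [0, 0, 0]
}}

```text
t: 20.42
ee_pos: [597.6, -46.2, 46.6]
orientation: [-2.08, -2.349, -0.004]
ft_force: [-1.1, 21.1, -0.0]
width: 29.6
grasp_force: 30.0
```

```bash
python3 ends.py 73
python3 - <<'E'
from cloud import *
p=shot("wrist");g=green(p);print("green w",g,"n",g[0]*.9927+g[1]*.1208)
E
```

```text
(np.float64(-240.99627523191373), np.float64(85.60301323282503), np.float64(585.6557593285128), 403, array([ 599.13535723, -169.86070724]), array([573.97614869, 156.07870655])) len 326.5992884647388 mid s -77.69663099954434 tcp s -118.07279138032149 stop s -272.1213
green w [591.3   2.3  72.8  30.  131.8  97. ] n 587.26135
```

{"method": "play_rows", "body": {
  "dp": [
    [-0.3, 2.5, -0.5],
    [0, 0, 0]
  ],
  "yaw": [0, 0]
}}

```text
t: 20.68
ee_pos: [597.7, -46.1, 46.6]
orientation: [-2.08, -2.352, -0.001]
ft_force: [-2.2, 7.4, 3.3]
width: 29.8
grasp_force: 30.0
```

{"method": "play_rows", "body": {
  "dp": [
    [0, 0, 0],
    [0, 0, 0],
    [0, 0, 0],
    [0, 0, 15],
    [0, 0, 30],
    [0, 0, 40],
    [0, 0, 40],
    [0, 0, 0]
  ],
  "yaw": [0, 0, 0, 0, 0, 0, 0, 0],
  "gripper": 0.4
}}

```text
t: 21.35
ee_pos: [602.8, -48.5, 179.0]
orientation: [2.076, 2.344, 0.011]
ft_force: [1.7, -0.7, 0.4]
width: 52.6
grasp_force: 0.0
```

Run:
```python
from cloud import *
p=shot("wrist");g=green(p);print("green w",g,"n",g[0]*.9927+g[1]*.1208)
print(ctrl.get_obs()["qpos"])
```

```text
green w [594.9 -25.3  72.9  29.8 257.4  97. ] n 587.50099
[-9.98473235e-02  4.43449860e-01  1.72088332e+00 -2.57459083e-04
  9.67829316e-01 -2.21321229e-01]
```

{"method": "play_rows", "body": {
  "dp": [
    [-20, -32, 4],
    [-20, -32, 4],
    [-20, -32, 4],
    [-20, -32, 4],
    [-20, -32, 4],
    [-20, -32, 0],
    [-20, -32, 0],
    [-20, -32, 0]
  ],
  "yaw": [0, 0, 0, 0, 0, 0, 0, 0],
  "gripper": 0.62
}}

```text
t: 22.07
ee_pos: [436.3, -304.9, 190.3]
orientation: [-2.081, -2.352, 0.0]
ft_force: [1.5, -0.7, 0.8]
width: 33.5
grasp_force: 0.0
```

{"method": "play_rows", "body": {
  "dp": [
    [0, -20, 0],
    [0, 0, 0],
    [0, 0, 0]
  ],
  "yaw": [0, 0, 0]
}}

```text
t: 22.32
ee_pos: [437.2, -324.3, 190.2]
orientation: [-2.084, -2.349, -0.0]
ft_force: [0.7, -0.2, -0.6]
width: 33.6
grasp_force: 0.0
```

```bash
cat > ub.py <<'E'
from cloud import *
p=shot("wrist"); save(p,"w6.png"); W=cloud(p); z=W[...,2]; ok=(p["range_z"]>0)&(W[...,1]<-250)&(W[...,1]>-450)&(W[...,0]<600)
m=ok&(z>66)&(z<79); P=W[m]; P=P[:,:2]
(c,s,a)=cv2.minAreaRect(P.astype(np.float32)); e,V=np.linalg.eigh(np.cov(P.T)); x=V[:,1]; print("bar",len(P),np.round(c,1),np.round(s,1),np.degrees(np.arctan2(x[1],x[0])))
m=(ok&(z>86)&(z<110)).astype(np.uint8)
n,l,st,_=cv2.connectedComponentsWithStats(m)
for i in range(1,n):
    if st[i,4]<30: continue
    P=W[l==i]; c,s,a=cv2.minAreaRect(P[:,:2].astype(np.float32)); e,V=np.linalg.eigh(np.cov(P[:,:2].T)); x=V[:,1]
    print(i,st[i,4],"c",np.round(c,1),"size",np.round(s,1),"ang",np.degrees(np.arctan2(x[1],x[0])).round(1),"z",np.percentile(P[:,2],[5,50,97]).round(1),"med",np.median(P,0).round(1))
    T=P[P[:,2]>np.percentile(P[:,2],97)-4]; print("   top c",cv2.minAreaRect(T[:,:2].astype(np.float32)))
print(ctrl.get_obs()["ee_pos"])
for r in models.landmark_of(p,"ubolt1_mid")[:4]: print(round(r["conf"],2),np.round(r["location"]),at_z(p,*r["location"],56).round(1))
E
python3 ub.py
```

```text
bar 7982 [ 475.8 -344.5] [219.9  49.8] -172.13672576293075
3 416 c [ 423.1 -354.9] size [10.  35.1] ang 98.7 z [87.1 92.8 94.3] med [ 423.  -352.2   92.8]
   top c ((422.87701416015625, -353.6881103515625), (10.04033374786377, 24.919391632080078), 8.474871635437012)
4 267 c [ 478.5 -341.2] size [10.1 23.1] ang 105.5 z [86.4 92.6 94.2] med [ 477.9 -338.8   92.6]
   top c ((478.881591796875, -343.4977111816406), (9.980961799621582, 18.442649841308594), 7.85103702545166)
[ 437.47094965 -323.29403471  190.23732176]
0.9 [254. 234.] [ 419.7 -355.9   56. ]
```

View pics/w6.png

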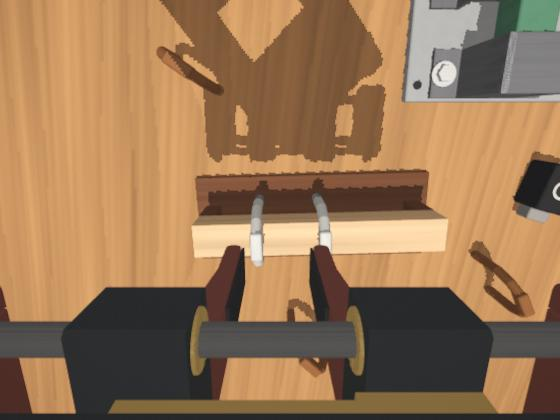

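{"method": "play_rows", "body": {
  "dp": [
    [-7, -15, -15],
    [-7.4, -15.2, -15],
    [0, 0, -20],
    [0, 0, -20],
    [0, 0, -20],
    [0, 0, -10],
    [0, 0, 0],
    [0, 0, 0]
  ],
  "yaw": [1.1, 0, 0, 0, 0, 0, 0, 0]
}}

```text
t: 23.08
ee_pos: [423.9, -352.9, 91.0]
orientation: [-2.057, -2.373, -0.0]
ft_force: [0.1, 0.3, -0.0]
width: 33.7
grasp_force: 0.0
```

```bash
python3 ub.py | grep -v 0\\. ; python3 ub.py
```

```text
bar 17166 [ 475.7 -345.1] [219.7  51.2] -172.5373236646839
2 990 c [ 422.9 -354.3] size [ 9.5 34.3] ang 98.5 z [86.9 92.9 94.3] med [ 422.5 -351.8   92.9]
   top c ((422.91943359375, -354.0285339355469), (9.472036361694336, 24.666961669921875), 7.759847164154053)
5 443 c [ 405.7 -353. ] size [ 7.8 23.3] ang 117.0 z [ 92.2 101.3 109.3] med [ 403.6 -345.2  101.3]
[ 424.31302234 -353.49956365   91.76102927]
bar 17255 [ 476.1 -345.2] [220.2  51.6] -172.47746537488018
1 971 c [ 422.8 -354.2] size [ 9.5 34.3] ang 98.3 z [87.3 92.9 94.2] med [ 422.5 -351.6   92.9]
   top c ((422.7543640136719, -353.884765625), (9.475669860839844, 24.810382843017578), 8.079544067382812)
4 1107 c [ 478.9 -345.4] size [10.5 31.5] ang 96.9 z [86.9 92.9 94.2] med [ 477.4 -343.7   92.9]
   top c ((478.9407653808594, -345.446044921875), (10.484889030456543, 25.79039192199707), 8.380195617675781)
5 412 c [ 406.2 -353.8] size [ 7.8 22.9] ang 117.0 z [ 93.4 101.8 109.4] med [ 404.2 -346.2  101.8]
   top c ((406.1910705566406, -353.9856262207031), (7.413520812988281, 22.785181045532227), 31.055593490600586)
6 410 c [ 441.3 -348.9] size [23.4  8.1] ang 79.2 z [ 93.4 101.9 109.5] med [ 441.5 -340.   101.9]
   top c ((441.148681640625, -348.7620544433594), (23.14084243774414, 7.737555503845215), 74.9772720336914)
[ 424.47424369 -354.04450829   92.32177538]
0.72 [272. 244.] [ 421.7 -356.2   56. ]
```

{"method": "play_rows", "body": {
  "dp": [
    [-1, -0.4, -7],
    [0, 0, -6],
    [0, 0, 0],
    [0, 0, 0]
  ],
  "yaw": [0, 0, 0, 0]
}}

```text
t: 23.62
ee_pos: [422.2, -354.0, 77.7]
orientation: [-2.059, -2.372, -0.0]
ft_force: [0.2, 0.9, -0.3]
width: 33.3
grasp_force: 0.0
```

{"method": "play_rows", "body": {
  "dp": [
    [0, 0, 0],
    [0, 0, 0],
    [0, 0, 0],
    [0, 0, 0],
    [0, 0, 0]
  ],
  "yaw": [0, 0, 0, 0, 0],
  "gripper": 1
}}

```text
t: 24.03
ee_pos: [422.7, -354.3, 78.3]
orientation: [2.059, 2.372, 0.0]
ft_force: [0.3, -0.3, 0.1]
width: 9.8
grasp_force: 30.0
```

{"method": "play_rows", "body": {
  "dp": [
    [0, 0, 10],
    [0, 0, 20],
    [0, 0, 30],
    [0, 0, 35],
    [0, 0, 35],
    [0, 0, 0],
    [0, 0, 0]
  ],
  "yaw": [0, 0, 0, 0, 0, 0, 0]
}}

```text
t: 24.62
ee_pos: [423.6, -355.0, 210.8]
orientation: [2.056, 2.369, -0.0]
ft_force: [-1.1, 0.4, -1.0]
width: 9.6
grasp_force: 30.0
```

{"method": "play_rows", "body": {
  "dp": [
    [8, 23, 0],
    [12, 34, 0],
    [12, 34, 0],
    [12, 34, 0],
    [12, 34, 0],
    [12, 34, 0],
    [12, 34, 0],
    [12, 34, 0]
  ],
  "yaw": [4.4, 7, 7, 7, 7, 7, 7, 7]
}}

```text
t: 25.28
ee_pos: [513.6, -91.2, 206.6]
orientation: [-0.764, -3.044, 0.0]
ft_force: [0.9, 0.3, -0.1]
width: 9.9
grasp_force: 30.0
```

{"method": "play_rows", "body": {
  "dp": [
    [12, 34, 0],
    [12, 34, 0],
    [12, 34, 0],
    [12, 34, 0],
    [14, 34, -10],
    [4, 20, -15],
    [0, 0, 0],
    [0, 0, 0]
  ],
  "yaw": [7, 7, 7, 7, 7, 0, 0, 0]
}}

```text
t: 25.95
ee_pos: [578.8, 97.5, 180.7]
orientation: [0.181, -3.131, 0.001]
ft_force: [-0.0, -0.5, -1.4]
width: 9.6
grasp_force: 30.0
```

```bash
cat > leg.py <<'E'
from cloud import *
import sys
p=shot("wrist"); save(p,sys.argv[1]); o=ctrl.get_obs(); print(o["ee_pos"].round(1) if hasattr(o["ee_pos"],"round") else o["ee_pos"],o["orientation"],o["width"])
T=np.eye(4);T[:3,:3]=R.from_rotvec(o["orientation"]).as_matrix();T[:3,3]=o["ee_pos"]
W=cloud(p); Q=(W-T[:3,3])@T[:3,:3]
m=(p["range_z"]>0)&(abs(Q[...,1])<14)&(abs(Q[...,0])<35)&(Q[...,2]>2)&(Q[...,2]<62)
print("U pts tool frame",m.sum())
for a,b in((2,10),(10,25),(25,40),(40,60)):
    k=m&(Q[...,2]>a)&(Q[...,2]<b)
    if k.sum()>10: print(a,b,k.sum(),"x",np.percentile(Q[k][:,0],[2,98]).round(1),"y",np.percentile(Q[k][:,1],[2,50,98]).round(1))
t=np.array([592.1,-.6]);M=np.array([[.9927,-.1208],[.1208,.9927]])
B=(W[...,:2]-t)@M
for yc in(-115,35,97.4):
    k=(abs(W[...,2]-42)<3)&(abs(B[...,0])<45)&(abs(B[...,1]-yc)<26)&(p["range_z"]>0)
    if k.sum()>50: print("seat",yc,k.sum(),np.percentile(B[k],[.5,99.5],axis=0).round(1).tolist())
try: g=green(p,60,85); print("green",g,"n",g[0]*.9927+g[1]*.1208-587.7)
except Exception as e: print(e)
E
python3 leg.py w7.png
```

```text
[579.2  96.6 181.6] [ 1.78603203e-01 -3.13286790e+00  1.00395892e-03] 9.660999967791676
U pts tool frame 547
2 10 168 x [19.9 25.4] y [-2.8  1.4  5.5]
10 25 192 x [23.1 28.1] y [-2.9  1.4  5.7]
25 40 89 x [24.4 28.3] y [-2.3  2.   6. ]
40 60 98 x [23.1 28.5] y [-2.9  2.   6.5]
seat -115 1401 [[-35.6, -136.8], [37.6, -92.3]]
seat 35 1284 [[-35.8, 13.2], [37.5, 57.1]]
seat 97.4 1053 [[-35.8, 75.6], [36.8, 119.1]]
green [594.2 -20.1  73.   30.  226.8  97.2] n -0.2657400000000507
```

View pics/w7.png

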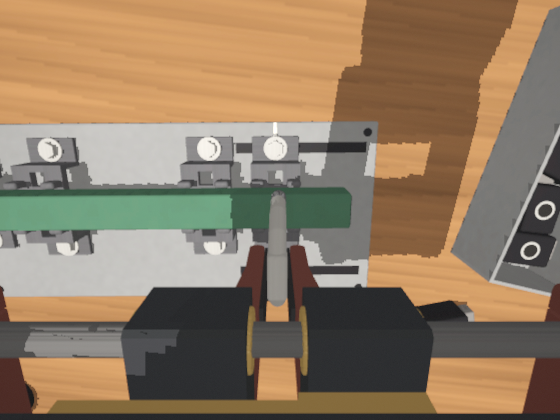

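{"method": "play_rows", "body": {
  "dp": [
    [1.7, -1.5, -15],
    [0, 0, -20],
    [0, 0, -15],
    [0, 0, 0],
    [0, 0, 0],
    [0, 0, 0]
  ],
  "yaw": [0.5, 0, 0, 0, 0, 0]
}}

```text
t: 26.5
ee_pos: [582.7, 94.5, 134.1]
orientation: [-0.19, 3.135, -0.0]
ft_force: [0.4, -0.1, -0.4]
width: 9.5
grasp_force: 30.0
```

{"method": "play_rows", "body": {
  "dp": [
    [0, 0, 0]
  ],
  "yaw": [0]
}}

```text
t: 26.58
ee_pos: [583.1, 94.8, 134.5]
orientation: [-0.19, 3.134, 0.0]
ft_force: [-0.2, -0.4, -0.6]
width: 9.9
grasp_force: 30.0
```

{"method": "play_rows", "body": {
  "dp": [
    [0, 0, 0]
  ],
  "yaw": [0]
}}

```text
t: 26.67
ee_pos: [583.0, 95.1, 134.4]
orientation: [-0.191, 3.134, 0.0]
ft_force: [-0.2, -0.4, -1.2]
width: 9.9
grasp_force: 30.0
```

```bash
python3 leg.py w8.png; python3 leg.py w8.png|head -1
python3 - <<'E'
import cv2
a=cv2.imread("pics/w8.png")[110:310,180:380]; cv2.imwrite("pics/w8c.png",cv2.resize(a,(600,600),interpolation=cv2.INTER_NEAREST))
E
```

```text
[582.9  95.2 134.2] [-1.91065189e-01  3.13409985e+00  1.75173338e-04] 9.655268619992498
U pts tool frame 971
2 10 167 x [20.4 25.6] y [-3.8  0.3  4.5]
10 25 174 x [22.9 27.7] y [-3.9  0.6  4.7]
25 40 89 x [23.9 27.7] y [-3.4  0.9  5.1]
40 60 91 x [22.8 28. ] y [-4.   1.   5.5]
seat -115 1039 [[-35.7, -126.0], [37.2, -92.1]]
seat 35 1682 [[-35.8, 13.3], [37.1, 57.2]]
seat 97.4 1082 [[-36.0, 75.6], [31.5, 119.2]]
green [592.2  -3.9  73.   30.2 189.   97.3] n -0.294179999999983
[582.8  95.3 134. ] [-1.91343098e-01  3.13437000e+00  1.45278487e-04] 9.844498554536298
```

View pics/w8c.png

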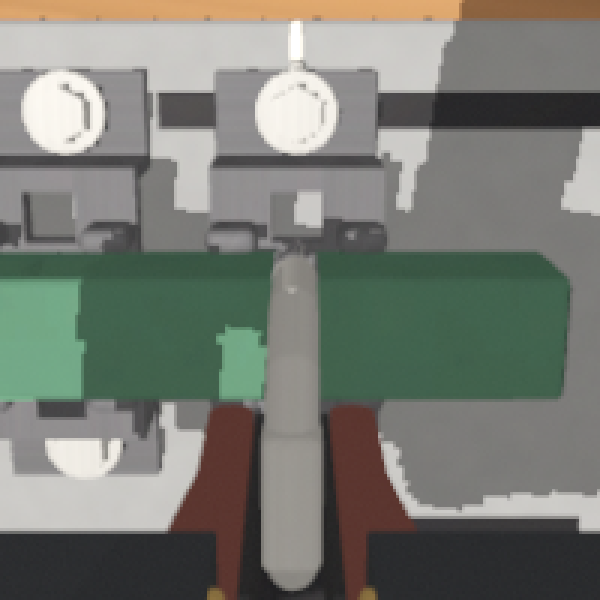

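{"method": "play_rows", "body": {
  "dp": [
    [-2.4, 0, -10],
    [0, 0, -10],
    [0, 0, -8],
    [0, 0, 0],
    [0, 0, 0],
    [0, 0, 0]
  ],
  "yaw": [0, 0, 0, 0, 0, 0]
}}

```text
t: 27.27
ee_pos: [579.9, 95.3, 104.9]
orientation: [0.192, -3.135, 0.0]
ft_force: [0.2, -0.9, -0.9]
width: 9.7
grasp_force: 30.0
```

```bash
python3 leg.py w9.png
```

```text
[580.2  95.3 105.2] [-1.91540188e-01  3.13555349e+00 -1.50976928e-06] 9.96716637105434
U pts tool frame 1809
2 10 164 x [20.7 25.8] y [-3.7  0.5  4.6]
10 25 180 x [23.  28.1] y [-3.8  0.7  4.8]
25 40 943 x [-2.4 27.9] y [-13.5  -0.1  13.7]
40 60 461 x [14.6 28.2] y [-13.6  -1.4  13.9]
seat -115 237 [[-21.2, -103.7], [36.9, -91.6]]
seat 35 2030 [[-36.1, 13.3], [36.9, 57.3]]
seat 97.4 1314 [[-36.1, 75.6], [-15.0, 119.5]]
green [590.5   7.1  72.9  29.9 167.9  97.9] n -0.6529700000000958
```

{"method": "play_rows", "body": {
  "dp": [
    [0.3, 0.2, -3],
    [0, 0, -3],
    [0, 0, -3],
    [0, 0, -2],
    [0, 0, 0],
    [0, 0, 0]
  ],
  "yaw": [0, 0, 0, 0, 0, 0]
}}

```text
t: 27.82
ee_pos: [580.1, 95.5, 94.0]
orientation: [0.191, -3.135, 0.0]
ft_force: [0.2, -0.6, -1.0]
width: 9.9
grasp_force: 30.0
```

{"method": "play_rows", "body": {
  "dp": [
    [0, 0, -4],
    [0, 0, -4],
    [0, 0, -4],
    [0, 0, -3],
    [0, 0, -1.5],
    [0, 0, -1],
    [0, 0, 0],
    [0, 0, 0]
  ],
  "yaw": [0, 0, 0, 0, 0, 0, 0, 0]
}}

```text
t: 28.48
ee_pos: [580.0, 95.5, 76.6]
orientation: [0.191, -3.135, 0.0]
ft_force: [-0.8, 0.4, -0.1]
width: 9.5
grasp_force: 30.0
```

{"method": "play_rows", "body": {
  "dp": [
    [0, 0, -0.5],
    [0, 0, 0],
    [0, 0, 0],
    [0, 0, 15],
    [0, 0, 30],
    [0, 0, 35],
    [0, 0, 35],
    [0, 0, 0]
  ],
  "yaw": [0, 0, 0, 0, 0, 0, 0, 0],
  "gripper": 0.62
}}

```text
t: 29.15
ee_pos: [584.4, 96.1, 198.2]
orientation: [-0.191, 3.124, 0.001]
ft_force: [1.3, -0.0, 0.7]
width: 33.3
grasp_force: 0.0
```

```bash
cat > crown.py <<'E'
from cloud import *
import sys
p=shot("wrist"); W=cloud(p); t=np.array([592.1,-.6]);M=np.array([[.9927,-.1208],[.1208,.9927]]); B=(W[...,:2]-t)@M
for yc in(-115,35,97.5):
    m=(p["range_z"]>0)&(W[...,2]>78)&(W[...,2]<125)&(abs(B[...,0])<35)&(abs(B[...,1]-yc)<15)
    if m.sum()>20:
        z=np.percentile(W[m][:,2],97); k=m&(W[...,2]>z-4); print("U at",yc,m.sum(),"top z",z.round(1),"x",np.percentile(B[k][:,0],[2,98]).round(1),"y",np.percentile(B[k][:,1],[2,98]).round(1),"all x",np.percentile(B[m][:,0],[1,99]).round(1))
g=green(p,60,85);print("green",g,"n",g[0]*.9927+g[1]*.1208-587.7)
q=shot("top")
from ends import ends
r=ends(q,73,box=260,c0=(595,-20)); print("ends board y",r[0]+72.1,r[1]+72.1)
E
python3 crown.py
```

```text
U at 97.5 525 top z 91.5 x [-11.8  11.4] y [ 92.5 101.5] all x [-20.1  20.6]
green [595.4 -28.   73.1  29.9 239.7  97.2] n -0.02881999999999607
ends board y -168.82656903702173 61.4495804555758
```

{"method": "play_rows", "body": {
  "dp": [
    [-8, -34, 0],
    [-8, -34, 0],
    [-8, -34, 0],
    [-8, -34, 0],
    [-8, -34, 0],
    [-8, -34, 0],
    [-8, -34, 0],
    [-8, -34, 0]
  ],
  "yaw": [-6.8, -6.8, -6.8, -6.8, -6.8, -6.8, -6.8, -6.8]
}}

```text
t: 29.92
ee_pos: [514.6, -177.7, 189.5]
orientation: [-1.27, -2.87, 0.0]
ft_force: [1.0, -0.3, 0.4]
width: 33.4
grasp_force: 0.0
```

{"method": "play_rows", "body": {
  "dp": [
    [-8, -34, 0],
    [-8, -34, 0],
    [-8, -34, -10],
    [-8, -34, -20],
    [-6, -33, -25],
    [0, 0, -25],
    [0, 0, 0],
    [0, 0, 0]
  ],
  "yaw": [-6.8, -6.8, -6.8, -6.8, -6.8, 0, 0, 0]
}}

```text
t: 30.58
ee_pos: [476.3, -344.2, 108.9]
orientation: [-2.045, -2.377, 0.0]
ft_force: [0.2, 0.2, 0.2]
width: 33.5
grasp_force: 0.0
```

{"method": "play_rows", "body": {
  "dp": [
    [0, 0, 0],
    [0, 0, 0]
  ],
  "yaw": [0, 0]
}}

```text
t: 30.75
ee_pos: [479.1, -344.8, 112.4]
orientation: [2.046, 2.382, 0.0]
ft_force: [0.5, 0.2, -0.2]
width: 33.3
grasp_force: 0.0
```

```bash
python3 ub.py
```

```text
bar 15583 [ 475.4 -340.9] [220.4  42.7] -171.51960051223045
4 796 c [ 479.3 -346.4] size [ 9.4 32.5] ang 98.2 z [87.3 92.9 94.2] med [ 478.9 -343.7   92.9]
   top c ((479.2169494628906, -345.80743408203125), (9.371668815612793, 24.974302291870117), 8.450801849365234)
[ 479.24706498 -344.93144595  112.6124266 ]
```

{"method": "play_rows", "body": {
  "dp": [
    [0, -0.9, -12],
    [0, 0, -12],
    [0, 0, -10],
    [0, 0, 0],
    [0, 0, 0],
    [0, 0, 0]
  ],
  "yaw": [0, 0, 0, 0, 0, 0]
}}

```text
t: 31.35
ee_pos: [477.8, -345.9, 76.4]
orientation: [-2.048, -2.38, 0.0]
ft_force: [0.1, -0.4, -0.9]
width: 33.1
grasp_force: 0.0
```

{"method": "play_rows", "body": {
  "dp": [
    [0, 0, 0],
    [0, 0, 0],
    [0, 0, 0],
    [0, 0, 0],
    [0, 0, 0]
  ],
  "yaw": [0, 0, 0, 0, 0],
  "gripper": 1
}}

```text
t: 31.77
ee_pos: [478.1, -346.3, 77.3]
orientation: [-2.049, -2.382, 0.0]
ft_force: [-0.9, -0.6, 0.7]
width: 9.5
grasp_force: 30.0
```

{"method": "play_rows", "body": {
  "dp": [
    [0, 0, 10],
    [0, 0, 20],
    [0, 0, 30],
    [0, 0, 35],
    [0, 0, 0]
  ],
  "yaw": [0, 0, 0, 0, 0]
}}

```text
t: 32.18
ee_pos: [481.3, -348.5, 179.2]
orientation: [2.042, 2.374, 0.001]
ft_force: [1.2, -0.8, -0.1]
width: 9.9
grasp_force: 30.0
```

{"method": "play_rows", "body": {
  "dp": [
    [9, 17, 5],
    [10, 18, 5],
    [10, 18, 0],
    [10, 18, 0],
    [10, 18, 0],
    [10, 18, 0],
    [10, 18, 0],
    [10, 18, 0]
  ],
  "yaw": [6.8, 6.8, 6.8, 6.8, 6.8, 6.8, 6.8, 6.8]
}}

```text
t: 32.85
ee_pos: [557.4, -202.2, 182.4]
orientation: [-0.725, -3.057, -0.0]
ft_force: [0.1, 0.5, -0.5]
width: 10.1
grasp_force: 30.0
```

{"method": "play_rows", "body": {
  "dp": [
    [10, 18, 0],
    [10, 18, 0],
    [9, 18, 0],
    [9, 18, -20],
    [9, 18, -25],
    [0, 0, 0],
    [0, 0, 0],
    [0, 0, 0]
  ],
  "yaw": [6.8, 6.8, 6.8, 6.8, 6.8, 0, 0, 0]
}}

```text
t: 33.52
ee_pos: [604.2, -113.6, 137.8]
orientation: [-0.188, 3.136, -0.0]
ft_force: [0.4, -0.3, -0.6]
width: 9.6
grasp_force: 30.0
```

{"method": "play_rows", "body": {
  "dp": [
    [0, 0, 0],
    [0, 0, 0]
  ],
  "yaw": [0, 0]
}}

```text
t: 33.68
ee_pos: [604.6, -114.3, 138.5]
orientation: [-0.188, 3.134, -0.001]
ft_force: [-0.1, -1.0, -0.8]
width: 9.7
grasp_force: 30.0
```

```bash
python3 leg.py w10.png
```

```text
[ 604.5 -114.2  138.4] [-1.88386156e-01  3.13427849e+00 -8.52455602e-04] 9.33243565130811
U pts tool frame 496
2 10 163 x [21.1 26.1] y [-3.8  0.4  4.5]
10 25 157 x [24.3 28.1] y [-3.4  0.9  4.7]
25 40 94 x [23.9 28.2] y [-3.1  1.5  5.9]
40 60 82 x [24.4 28.4] y [-2.8  1.9  6.1]
seat -115 1029 [[-35.8, -136.9], [29.3, -93.1]]
seat 35 1701 [[-35.9, 12.5], [37.0, 56.9]]
seat 97.4 1107 [[-35.9, 74.7], [37.1, 112.8]]
green [592.7  -9.8  72.9  29.6 195.5  96.8] n -0.5105499999999665
```

{"method": "play_rows", "body": {
  "dp": [
    [1.7, -1.7, -12],
    [0, 0, -12],
    [0, 0, -8],
    [0, 0, 0],
    [0, 0, 0],
    [0, 0, 0],
    [0, 0, 0]
  ],
  "yaw": [0, 0, 0, 0, 0, 0, 0]
}}

```text
t: 34.32
ee_pos: [606.2, -115.0, 105.5]
orientation: [-0.192, 3.135, -0.0]
ft_force: [-1.2, 0.7, -0.8]
width: 9.7
grasp_force: 30.0
```

```bash
python3 leg.py w11.png
python3 - <<'E'
import cv2
a=cv2.imread("pics/w11.png")[60:310,180:430]; cv2.imwrite("pics/w11c.png",cv2.resize(a,(600,600),interpolation=cv2.INTER_NEAREST))
E
```

```text
[ 606.3 -115.   105.6] [-1.91651951e-01  3.13506002e+00 -2.87899047e-04] 9.882971355752828
U pts tool frame 1755
2 10 157 x [21.1 25.9] y [-3.7  0.5  4.6]
10 25 162 x [24.1 28.1] y [-3.3  1.   4.8]
25 40 957 x [-2.9 27.9] y [-13.5   0.5  13.7]
40 60 459 x [14.7 28.3] y [-13.7  -0.2  13.8]
seat -115 1284 [[-35.8, -136.5], [-14.0, -93.2]]
seat 35 2193 [[-36.0, 12.5], [37.0, 57.0]]
seat 97.4 414 [[-35.2, 74.4], [37.2, 89.6]]
green [594.6 -24.3  72.9  29.8 170.1  96.1] n -0.37601999999992586
```

View pics/w11c.png

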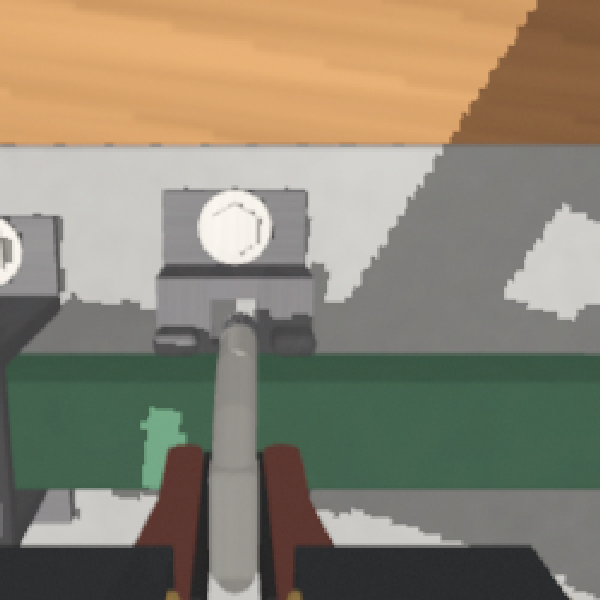

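{"method": "play_rows", "body": {
  "dp": [
    [0.1, -1.1, 0],
    [0, 0, 0],
    [0, 0, -3],
    [0, 0, -3],
    [0, 0, -3],
    [0, 0, -2],
    [0, 0, 0],
    [0, 0, 0]
  ],
  "yaw": [0, 0, 0, 0, 0, 0, 0, 0]
}}

```text
t: 35.03
ee_pos: [605.9, -116.0, 94.0]
orientation: [0.192, -3.135, -0.0]
ft_force: [0.1, -0.7, -1.0]
width: 10.2
grasp_force: 30.0
```

{"method": "play_rows", "body": {
  "dp": [
    [0, 0, -4],
    [0, 0, -4],
    [0, 0, -4],
    [0, 0, -3],
    [0, 0, -2],
    [0, 0, -1.5],
    [0, 0, 0],
    [0, 0, 0]
  ],
  "yaw": [0, 0, 0, 0, 0, 0, 0, 0]
}}

```text
t: 35.7
ee_pos: [605.9, -116.1, 75.7]
orientation: [0.192, -3.135, -0.0]
ft_force: [-0.8, -0.6, -1.4]
width: 9.8
grasp_force: 30.0
```

{"method": "play_rows", "body": {
  "dp": [
    [0, 0, 0],
    [0, 0, 0],
    [0, 0, 0],
    [0, 0, 15],
    [0, 0, 30],
    [0, 0, 35],
    [0, 0, 35],
    [0, 0, 0]
  ],
  "yaw": [0, 0, 0, 0, 0, 0, 0, 0],
  "gripper": 0.62
}}

```text
t: 36.37
ee_pos: [610.1, -116.9, 198.1]
orientation: [-0.191, 3.125, -0.005]
ft_force: [1.3, -0.3, -0.5]
width: 33.5
grasp_force: 0.0
```

```bash
python3 crown.py
```

```text
U at -115 554 top z 91.7 x [-11.4  11.3] y [-120.9 -111. ] all x [-20.4  20.3]
U at 97.5 823 top z 91.2 x [-11.6  11.4] y [ 91.4 101.1] all x [-20.   20.4]
green [592.5  -6.5  73.   29.3 208.2  96.9] n -0.31045000000005984
ends board y -166.99664452557005 157.846427080687
```

{"method": "play_rows", "body": {
  "dp": [
    [-5, 35, 0],
    [-5, 35, 0],
    [-5, 35, 0],
    [-5, 35, 0],
    [0, 0, 0],
    [0, 0, 0],
    [0, 0, 0]
  ],
  "yaw": [0, 0, 0, 0, 0, 0, 0]
}}

```text
t: 37.05
ee_pos: [585.5, 23.7, 189.6]
orientation: [0.193, -3.134, 0.0]
ft_force: [0.8, 0.6, 0.6]
width: 33.5
grasp_force: 0.0
```

```bash
python3 crown.py
python3 - <<'E'
from ends import *
from bar import bar
p=shot("wrist"); r=ends(p,73,box=300,c0=(592,0)); print("wrist ends",r[0]+72.1,r[1]+72.1)
for s in(p,shot("top")):
  P,b,a=bar(s,(660,107)); print(np.round(b,1),a)
W=cloud(p);B=(W[...,:2]-[592.1,-.6])@np.array([[.9927,-.1208],[.1208,.9927]])
k=(abs(W[...,2]-42)<3)&(abs(B[...,0])<45)&(abs(B[...,1]-97)<26); print("slide y",np.percentile(B[k][:,1],[.5,99.5]))
for n in("pointer","mark_line"):
  for r in models.landmark_of(p,n)[:1]: w=at_z(p,*r["location"],12); print(n,r["conf"],((w[:2]-[592.1,-.6])@np.array([[.9927,-.1208],[.1208,.9927]])).round(1))
E
```

```text
U at -115 729 top z 91.7 x [-11.4  11.5] y [-120.3 -110.5] all x [-20.5  20.2]
U at 97.5 623 top z 91.5 x [-11.8  11.3] y [ 91.9 101.4] all x [-20.   20.1]
green [593.2 -11.   73.   29.7 208.8  97. ] n -0.15915999999992891
ends board y -169.28535863394646 -22.39457205355849
wrist ends -182.01879624188214 159.79681714210074
[652.7 111.3  10.   28.1   5.8] 104.46058645982188
[0. 0. 0. 0. 0.] nan
slide y [ 75.41710827 119.44732271]
pointer 0.9 [-61.2  97.8]
mark_line 0.43 [-66.2  98. ]
  avg = a.mean(axis, **keepdims_kw)
  ret = um.true_divide(
bar.py:7: RuntimeWarning: Degrees of freedom <= 0 for slice
  e,V=np.linalg.eigh(np.cov(P[:,:2].T)); x=V[:,1]
  c *= np.true_divide(1, fact)
  c *= np.true_divide(1, fact)
```

```bash
python3 -c "
from workcell import ticket
print(ticket.close_job())"
```

```text
the job is handed in; nothing more can be done
None
```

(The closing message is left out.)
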